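# Tighten the window cover of a pressure cell crosswise

### The arm

A 6-joint arm with a two-finger parallel gripper is mounted at the origin on a cart in front of the work surface, level with it; the furniture and walls round the work are solid. World frame = base frame: x ahead of the robot, y to its left, z up, the work surface at z = 0. Lengths are in mm, angles in rad, forces in N, time in s.
With the tool pointing down it reaches from about 275 to 725 mm from the base axis. Payload 5.6 kg.
Tool frame: the origin (TCP) lies at the very end of the fingers, on their centre line; the grasp point (between the pads) lies 19 mm behind it; z points along the fingers, y is the line along which they close (so a half turn about z gives the same grasp; the last joint's range is limited). The gripper opens to 85 mm and grips with 20 to 120 N. Pads are 22 mm wide; open, the fingers measure 114 mm over their backs; the gripper's body (76 mm by 85 mm) begins 54 mm behind the grasp point. The pads swing forward as they close: fully open they stand 13 mm farther back than shut.
Start: joints at [-0.963, 0.255, 0.108, 0, -1.424, -0.285], TCP at [174.492, -521.58, 231.283] pointing down, gripper open.
Joint ranges: [-2.95, 2.95], [-1.21, 1.97], [-1.09, 1.5], [-2.87, 1.71], [-2.94, -0.07], [-3.05, 3.05]. Speed limits (rad/s): [2.57, 2.57, 3.14, 3.14, 3.14, 3.14].

### API

Orientations are given as a unit quaternion [x, y, z, w].
In Python, from plant import monitor, vision, r gives the robot as it stands.
- The arm moves only by the tool step_arm, never from a script. Its arguments are lists of equal length, an entry for each row: "delta_pos": the shift along the world's x, y, z scaled (see below), a list of three; "twist": the turn, a rotation vector about the world's x, y, z scaled (see below), a list of three. In form: {"delta_pos": [[x, y, z], ...], "twist": [[wx, wy, wz], ...]}. A call has 1 to 20 rows; each row shifts and turns the commanded pose from where the row before left it; what a row does not reach is not made up. The controller multiplies each number of a shift by 0.04 m and each number of a turn by 0.12 rad. A row lasts 1/12 s, in which the tool goes at most 41.7 mm and 7.16 degrees, less where a joint would pass 70% of its speed; a pose out of reach is approached as far as the arm can. A call with a number of a shift or a turn outside -1 to 1 is refused whole. A call with a gripper value outside its range is refused whole. "grip" is the opening, from -1 (shut) to 1 (fully open), set as the call begins (left out, the last holds). The fingers move at their own pace and stop on an object; "force" is the grip in N (left out, the last holds). Time passes only in rows, so rows that do not move let the fingers close. It gives the time, the measured TCP pose, the force, the opening and the grip force at its end, in the units of the state.
- monitor.observe(): the state, without advancing time (a new reading comes with each control period).
- vision.read_camera(name): name is "scene" or "top"; returns a dict with "image" (384x512x3 uint8, red, green, blue), "depth" (384x512 float32, mm along the optical axis (not along the pixel's ray), 0 where there is no reading), "fx", "fy", "cx", "cy" (pixels), "rvec" (rotation vector, rad) and "tvec" (3), from world to camera coordinates, as OpenCV has them. Camera axes: x right, y down, z forward; pixel columns grow to the right and rows downward; lengths in mm; the calibration is good to about 2 mm. A picture is of the moment at which its call begins.
- r.hand_in(): hands the job in; it is judged then, once.
The state is a dict: "clock": time; "q": joint angles; "joint_vel": joint speeds; "tau": joint torques, N m; "position": TCP position; "orientation": TCP orientation; "force": force on the tool from outside, world axes, zero at the start; "wrist_torque": the same for the moment, N m; "finger_gap": finger opening in mm; "finger_force": force on a finger pad.
Only numpy, scipy, OpenCV 4.12 (cv2) and the standard library are available. Lean on these libraries where they do the work, as an engineer would, in place of code of your own. Each camera call takes 0.05 s, during which the arm holds its last target. There are 200 camera calls.

### The job

Take the T-handle torque wrench from its stand and tighten the four cover screws of the pressure cell crosswise (a screw, then the one opposite, then the other two), a little each pass: first all four just snug, where the resistance steps up (about 0.25 N m), then in a second crosswise pass all four tight, about 0.38 N m, without overtightening. Push the socket onto each head gently, feeling it drop over the square without bearing down on it, turn the screws only with the wrench, leave everything else where it is, and put the wrench back upright in its stand.

Things in the scene. Friction and masses are not known exactly. Their poses are not given: they have to be found in the camera images.
- cell: Round stainless pressure-microscopy cell fixed to the bench: foot 130 mm across, 8 mm high; body and cover 108 mm across; cover top 46 mm above the bench; 36 mm glass window sunk in its middle; a small blanked port sticks out to 77 mm radius on its +y and -y sides. Origin: centre of the underside, z up. Cover screws a, b, c, d at the corners of a square, 37 mm from its axis.
- screw_a_head (a point): Crown centre of square-headed cover screw a (opposite screw c), 57.5 mm above the bench. Head 17 mm across flats, 9 mm of full square under a 1 mm round chamfered crown, on a 1.5 mm washer. x and y are square to the flats and turn with the head; z up. The screws follow a, b, c, d anticlockwise seen from above, neighbours 52 mm apart.
- screw_b_head (a point): Crown centre of square-headed cover screw b (opposite screw d), 57.5 mm above the bench. Head 17 mm across flats, 9 mm of full square under a 1 mm round chamfered crown, on a 1.5 mm washer. x and y are square to the flats and turn with the head; z up. The screws follow a, b, c, d anticlockwise seen from above, neighbours 52 mm apart.
- screw_c_head (a point): Crown centre of square-headed cover screw c (opposite screw a), 57.5 mm above the bench. Head 17 mm across flats, 9 mm of full square under a 1 mm round chamfered crown, on a 1.5 mm washer. x and y are square to the flats and turn with the head; z up. The screws follow a, b, c, d anticlockwise seen from above, neighbours 52 mm apart.
- screw_d_head (a point): Crown centre of square-headed cover screw d (opposite screw b), 57.5 mm above the bench. Head 17 mm across flats, 9 mm of full square under a 1 mm round chamfered crown, on a 1.5 mm washer. x and y are square to the flats and turn with the head; z up. The screws follow a, b, c, d anticlockwise seen from above, neighbours 52 mm apart.
- screw_a (a joint): Angle (rad) screw a has turned clockwise (from above) since it began to pull the cover; 0 while it runs loose. It starts loose with an unknown 0.1 to 0.4 rad of easy running (0.04 N m); then resistance steps up to 0.22 N m and grows 0.4 N m per rad: 0.25 N m at 0.1 (snug), 0.38 at 0.4 (tight). Read at rest, after stopping, it is 0.03 to 0.08 less. Left alone the screw stays, up to 0.55.
- screw_b (a joint): Angle (rad) screw b has turned clockwise (from above) since it began to pull the cover; 0 while it runs loose. It starts loose with an unknown 0.1 to 0.4 rad of easy running (0.04 N m); then resistance steps up to 0.22 N m and grows 0.4 N m per rad: 0.25 N m at 0.1 (snug), 0.38 at 0.4 (tight). Read at rest, after stopping, it is 0.03 to 0.08 less. Left alone the screw stays, up to 0.55.
- screw_c (a joint): Angle (rad) screw c has turned clockwise (from above) since it began to pull the cover; 0 while it runs loose. It starts loose with an unknown 0.1 to 0.4 rad of easy running (0.04 N m); then resistance steps up to 0.22 N m and grows 0.4 N m per rad: 0.25 N m at 0.1 (snug), 0.38 at 0.4 (tight). Read at rest, after stopping, it is 0.03 to 0.08 less. Left alone the screw stays, up to 0.55.
- screw_d (a joint): Angle (rad) screw d has turned clockwise (from above) since it began to pull the cover; 0 while it runs loose. It starts loose with an unknown 0.1 to 0.4 rad of easy running (0.04 N m); then resistance steps up to 0.22 N m and grows 0.4 N m per rad: 0.25 N m at 0.1 (snug), 0.38 at 0.4 (tight). Read at rest, after stopping, it is 0.03 to 0.08 less. Left alone the screw stays, up to 0.55.
- wrench: Torsion-shaft torque wrench with a T handle, 104 mm long, about 120 g, upright in its stand, socket down. Origin: centre of the socket's mouth (lower end) when unloaded, z up the 8 mm stem. Socket 26 mm square outside, corners bevelled to 33 mm across; square recess 19 mm, 9 mm deep, sides along x and y, flared 2 mm. Fully on a screw it rests on the crown, mouth 9 mm under the head's point.
- wrench_stem (a joint): Twist (rad) of the wrench's springy shaft: how far socket and stem lag anticlockwise (from above) behind the handle while it turns a screw clockwise; 0 unloaded, 2.0 N m per rad, so 0.125 at 0.25 N m, 0.19 at 0.38 N m. A pointer on the stem shows it against a 33 mm scale disc under the handle, one mark per 0.1 rad.
- wrench_mouth (a point): Centre of the socket's mouth; it turns with the socket. On a head the socket has 1 mm of clearance a side: it is free by about 0.12 rad either way, and leads the head by about 0.2 rad under full load. The head's square corners must line up within that for it to drop on.
- wrench_grip (a point): Centre of the wrench's black handle bar, 95 mm above the mouth; axes as the wrench. The bar lies along x: 64 mm long, 15 mm wide (across y, rounded edges), 18 mm high.
- stand: Grey tool block fixed to the bench, 76 x 76 x 40 mm high, with one 44 mm bore, 30 mm deep, chamfered 4 mm, in the middle and two 9 mm bores at its far corners. Origin: centre of its underside.
- stand_hole (a point): Centre of the bore's mouth, on the block's top, 40 mm above the bench; the wrench stands in it with its mouth on the bore's floor, 30 mm lower.
- dust_cap: Bystander: black round cap, 34 mm across, 12 mm high.
- tweezers: Bystander: steel tweezers, 120 mm long, lying.
- timer: Bystander: bench timer, 62 x 66 x 25 mm.
- objective: Bystander: microscope objective, 29 mm across, 50 mm high, upright.
- dish_a: Bystander: clear dish, 59 mm across, 13 mm high.
- oil_dropper: Bystander: small dropper bottle, 22 mm across, 68 mm high, upright.

How it is judged (in metres and radians):
On the way, in this order (a step that is already met when the one before it is completed fails the run):
1. the wrench is out of its stand (z of wrench_mouth in the frame of stand_hole above 0.005 m), for 0.1 s.
2. two opposite screws are snug ((value of joint each of screw_a, screw_c above 0.03 rad or value of joint each of screw_b, screw_d above 0.03 rad)), for 0.1 s.
3. all four screws are snug (value of joint each of screw_a, screw_b, screw_c, screw_d above 0.03 rad), for 0.1 s.
4. two opposite screws are tight ((value of joint each of screw_a, screw_c above 0.3 rad or value of joint each of screw_b, screw_d above 0.3 rad)), for 0.1 s.
5. all four screws are tight (value of joint each of screw_a, screw_b, screw_c, screw_d above 0.3 rad), for 0.1 s.
At the end, for the whole second after the job is handed in: All four screws have been pulled between 0.30 and 0.90 rad past the point where they take load, and the wrench stands at rest, upright within 0.15 rad, in the stand's bore (mouth within 8 mm of the bore's axis and at least 24 mm below its edge), let go (all of step 5 and value of joint each of screw_a, screw_b, screw_c, screw_d below 0.9 rad and horizontal distance between wrench_mouth and stand_hole below 0.008 m and z of wrench_mouth in the frame of stand_hole below -0.024 m and angle between wrench's own z axis and vertical below 0.15 rad and linear speed of wrench below 0.02 m/s); the robot touches nothing.
It fails at once if a screw is over-tightened (past 0.90 rad of pull, over 0.5 N m), or pulled past snug (0.28 rad) while another is still loose (under 0.03 rad) (value of joint any of screw_a, screw_b, screw_c, screw_d above 0.9 rad or (value of joint any of screw_a, screw_b, screw_c, screw_d above 0.28 rad and value of joint any of screw_a, screw_b, screw_c, screw_d below 0.03 rad)).
It fails at once if a pass is not crosswise: two neighbours are snug (0.03 rad) while the other two are loose, or two neighbours are tightened (0.28 rad) while the other two are not (((value of joint each of screw_a, screw_b above 0.03 rad and value of joint each of screw_c, screw_d below 0.03 rad) or (value of joint each of screw_a, screw_d below 0.03 rad and value of joint each of screw_b, screw_c above 0.03 rad) or (value of joint each of screw_a, screw_b below 0.03 rad and value of joint each of screw_c, screw_d above 0.03 rad) or (value of joint each of screw_a, screw_d above 0.03 rad and value of joint each of screw_b, screw_c below 0.03 rad)) or ((value of joint each of screw_a, screw_b above 0.28 rad and value of joint each of screw_c, screw_d below 0.28 rad) or (value of joint each of screw_a, screw_d below 0.28 rad and value of joint each of screw_b, screw_c above 0.28 rad) or (value of joint each of screw_a, screw_b below 0.28 rad and value of joint each of screw_c, screw_d above 0.28 rad) or (value of joint each of screw_a, screw_d above 0.28 rad and value of joint each of screw_b, screw_c below 0.28 rad))).
It fails at once if a screw is turned by the fingers (contact force between the fingers and head_a above 0.5 N or contact force between the fingers and head_b above 0.5 N or contact force between the fingers and head_c above 0.5 N or contact force between the fingers and head_d above 0.5 N).
It fails at once if the wrench bears on the cell with more than 25 N or on a screw with more than 90 N (all its contacts added up; turning at 0.38 N m makes about 40) (contact force between wrench and cell above 25 N or contact force between wrench and head_a above 90 N or contact force between wrench and head_b above 90 N or contact force between wrench and head_c above 90 N or contact force between wrench and head_d above 90 N).
It fails at once if a bystander is pushed more than 20 mm (distance of any of dust_cap, tweezers, timer, objective, dish_a, oil_dropper from where it was at the start of the episode above 0.02 m).
It also fails if it takes over 72 s, if anything falls off the work surface, if the arm or the gripper's body presses on something with over 40 N, if the wrist force passes 120 N, or if a joint passes its speed limit or range.

## Working session

There is one attempt and no reset: what is moved stays moved. The work goes in short steps, Python scripts to look and compute and a tool call to move; the robot and the scene stay as the last step left them, time stands still between calls to the robot, and variables do not carry over. Pictures are saved under pics/ and viewed, at most 10 in all, crops included, and the job is handed in when it is done.

Besides the shell and the picture viewer there is one more tool, called after "Call:" by a JSON object that holds its "method" and its "body". step_arm: Moves the arm, as the interface text tells. Its arguments: {"type":"object","properties":{"delta_pos":{"type":"array"},"twist":{"type":"array"},"grip":{"type":"number"},"force":{"type":"number"}},"required":["delta_pos","twist"]}

```bash
ls; mkdir -p pics
cat > h.py <<'E'
import numpy as np, cv2
from plant import monitor, vision, r
def cam(n):
    c=vision.read_camera(n); R=cv2.Rodrigues(np.array(c['rvec'],float))[0]; t=np.array(c['tvec'],float).ravel()
    c['R'],c['t']=R,t; return c
def pts(c):
    d=c['depth'].astype(float); v,u=np.mgrid[:d.shape[0],:d.shape[1]]
    P=np.stack([(u-c['cx'])/c['fx']*d,(v-c['cy'])/c['fy']*d,d],-1)
    W=(P-c['t'])@c['R']; W[d==0]=np.nan; return W
def atz(c,u,v,z):
    ray=c['R'].T@np.array([(u-c['cx'])/c['fx'],(v-c['cy'])/c['fy'],1]); o=-c['R'].T@c['t']
    return o+ray*(z-o[2])/ray[2]
def proj(c,p):
    q=c['R']@np.array(p,float)+c['t']; return q[0]/q[2]*c['fx']+c['cx'],q[1]/q[2]*c['fy']+c['cy']
def save(n,im): cv2.imwrite('pics/'+n,cv2.cvtColor(im,cv2.COLOR_RGB2BGR))
E
python3 - <<'E'
from h import *
for n in('scene','top'):
    c=cam(n); save(n+'0.png',c['image']); np.savez('pics/'+n+'0.npz',**c)
    print(n,c['fx'],c['cx'],c['cy'],-c['R'].T@c['t'],c['R'])
print(monitor.observe())
E
```

```text
pics
scene 373.54290058386954 259.5592795751953 190.4372387503417 [1077.58608123  102.79526313  698.43921289] [[-0.00922958  0.99985176  0.01453555]
 [ 0.70557443  0.01681216 -0.70843636]
 [-0.70857571  0.00371734 -0.705625  ]]
top 437.2591062357047 257.5962421898281 195.1960633952519 [274.95552554  98.35395938 924.33855439] [[-0.08102997 -0.99670091  0.00463069]
 [-0.96701909  0.07748963 -0.24263025]
 [ 0.24147096 -0.02413829 -0.97010779]]
{'clock': 0.1, 'q': array([-9.63394681e-01,  2.55637984e-01,  1.07154710e-01, -3.87675291e-04,
       -1.42389394e+00, -2.84589940e-01]), 'joint_vel': array([ 0.00120936, -0.00299803,  0.00261325,  0.00198027,  0.00157245,
       -0.00121816]), 'tau': array([-4.60524680e-04, -3.87603450e+01,  2.38474900e+01,  5.37780136e+00,
       -3.77357079e-03, -4.63321754e-06]), 'position': array([ 174.37936723, -521.16918659,  230.52600354]), 'orientation': array([-1.60677738e-01,  9.87006587e-01,  7.95824673e-04, -1.67989191e-04]), 'force': array([ 0.07835231, -0.16993068, -0.44974104]), 'wrist_torque': array([-0.00196811, -0.02640931, -0.05288918]), 'finger_force': 0.0, 'finger_gap': 85.03483047953571}
```

View pics/top0.png

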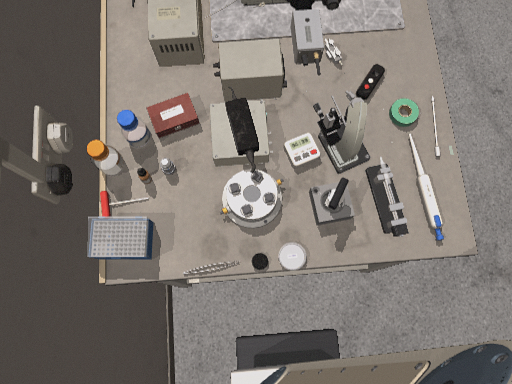

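View pics/scene0.png

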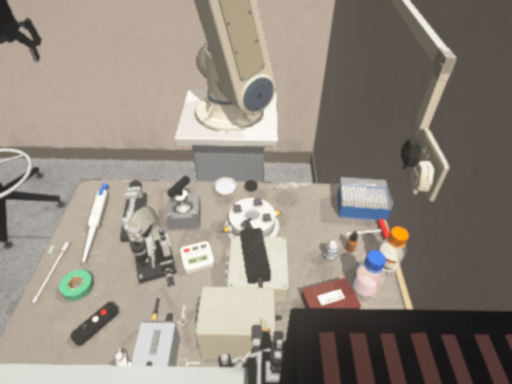

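The top view shows the cell at about (252,197), the stand with the black-handled wrench at about (331,203), and a black lamp-like object reaching from (240,105) to the cell's far edge at (257,172). The scene view shows the same: cell (253,218), stand (184,210). Next I'll zoom in and use the depth.

Run:
```python
from h import *
c=dict(np.load('pics/top0.npz')); s=dict(np.load('pics/scene0.npz'))
a=cv2.resize(c['image'][90:235,205:365],None,fx=5,fy=4.14*1.0 if 0 else 5,interpolation=cv2.INTER_CUBIC)
b=s['image'][165:290,155:300]; b=cv2.resize(b,None,fx=4,fy=4,interpolation=cv2.INTER_CUBIC)
a=cv2.resize(a,(640,580)); save('cropA.png',a); save('cropB.png',b)
W=pts(c)
# height map summary
print('cell/arm heights column/rows')
for v in range(96,216,6): print(v,' '.join('%4.0f'%W[v,u,2] for u in range(215,360,6)))
m=(W[...,2]>42)&(W[...,2]<50)
v,u=np.where(m[165:230,215:290]); q=W[165:230,215:290][m[165:230,215:290]]
print(len(q),q.min(0),q.max(0))
k=(W[...,2]>36)&(W[...,2]<44); sub=W[180:235,300:360][k[180:235,300:360]]; print('stand',sub.min(0),sub.max(0),np.median(sub,0))
k=(W[...,2]>95); sub=W[165:225,300:360][k[165:225,300:360]]; print('handle',len(sub),sub.min(0),sub.max(0),sub.mean(0))
```

```text
cell/arm heights column/rows
96   -0   -0   38   80   34   29   27   27   25   21   20   -2    0   -1   -3    1    0   -2   -0   -4   -1   -0  154  154   12
102    1    1   96   95   93   93   60   63   61   -4   -3   -0   -3   -1   -1    2   -2   -1   -2   -2   96    2   -1  154  165
108   62   60   93   96   93   93   59   59   62    3   -5   -3   -1    1    1    0   -0   49    1    1   -2   -2  114  152  163
114   60   60   77   91   95   92   57   60   63   -2   -0   -2    1   -0    0   -1   -2   47   -2  122  104   96  138  153  165
120   63   62   59   93   95   93   92   63   63   -3    0   -1   -0    1   -2    1    3    0   82  108  102   68  134  149  162
126   62   63   62   95   95   92   92   58   66   -2    1   -2   -1    3   -0    1    0   -0   71   83   67   12  132  147  157
132   63   62   61   92   92   94   94   61   61    2   -1   -0   -2    0   -3    2   -1    0   41   62   49   15  128  146  148
138   62   61   63   59   93   95   94   91   60   -2   -2    1   -0    0   18   22   20   -0   15   47   49   16  119  134  139
144   61   60   62   62   94   93   93  
[... 1160 characters left out ...]
  42   48   56   43    9   -3   -2   -0    2   17   40   10   77  113   76   37   -1    2
204   -3    0    9   46   45   46   43   46   45   46   44   -2   -2   -2    1   -1   -2   37    7  108  113   18   39    0   -1
210    0   -3   26   45   44   57   51   45   43   45    8   -3    0   -3   -1   -2    0   39   38   12   10   38   40   40   -1
1532 [444.75598221  35.44262984  42.01471399] [551.90254252 142.24369765  49.98605589]
stand [ 428.85485045 -119.09566517   36.00271909] [510.22353278 -36.03975872  43.68968644] [459.95377818 -70.52759549  38.8202395 ]
handle 267 [440.42794421 -98.9387063   98.53336579] [498.94598897 -55.67732274 116.51601051] [468.78602113 -76.02005709 111.91239185]
```

View pics/cropA.png

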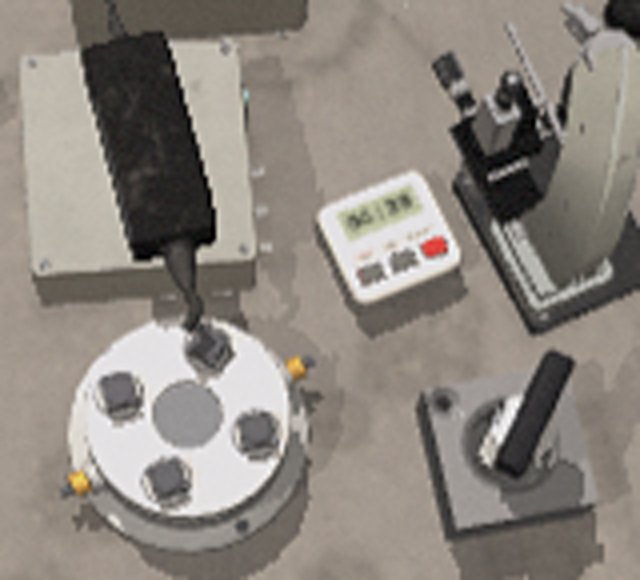

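View pics/cropB.png

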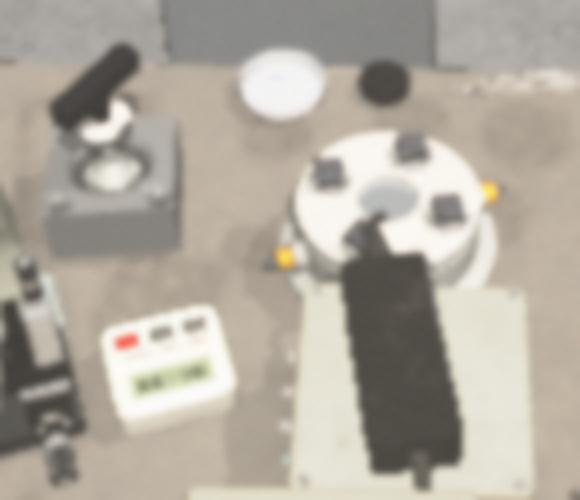

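Crop A shows four dark square heads at about (120,395), (210,350), (257,435) and (168,480), and the handle running from (510,465) to (555,365). A cable tail from the black unit passes close to the far screw at about (190,325). Next I'll fit the heads and handle with sub-pixel accuracy.

```bash
cat > fit.py <<'E'
from h import *
from scipy.optimize import minimize
S=8
def mask(c,P,box):
    u0,v0,u1,v1=box; q=np.array([proj(c,p) for p in P])
    h=cv2.convexHull((((q-[u0,v0])+.5)*S*16).astype(np.int32))
    m=np.zeros(((v1-v0)*S,(u1-u0)*S),np.float32); cv2.fillPoly(m,[h],1,lineType=cv2.LINE_8,shift=4)
    m=cv2.GaussianBlur(m,(0,0),S*.5)
    return m.reshape(v1-v0,S,u1-u0,S).mean((1,3))
def circ(x,y,z,r): a=np.linspace(0,2*np.pi,40); return np.c_[x+r*np.cos(a),y+r*np.sin(a),0*a+z]
def sq(x,y,z,yaw,a,b=None):
    b=b or a; k=np.array([[a,b],[-a,b],[-a,-b],[a,-b]])/2; R=np.array([[np.cos(yaw),np.sin(yaw)],[-np.sin(yaw),np.cos(yaw)]])
    return np.c_[k@R+[x,y],np.full(4,z)]
def headcost(c,x,y,yaw,H=11):
    u,v=proj(c,(x,y,53)); u0,v0=int(round(u))-H+0,int(round(v))-H; return cost(c,x,y,yaw,(u0,v0,u0+2*H,v0+2*H))
def cost(c,x,y,yaw,box):
    u0,v0,u1,v1=box; I=c['image'][v0:v1,u0:u1].astype(float).mean(2).ravel()
    M=[mask(c,circ(x,y,47.5,11),box),mask(c,np.r_[sq(x,y,47.5,yaw,17),sq(x,y,56.5,yaw,17)],box),mask(c,circ(x,y,57.5,8.5),box)]
    A=np.c_[np.ones(I.size),*[m.ravel() for m in M]]
    w=np.exp(-(((np.mgrid[v0:v1,u0:u1].reshape(2,-1)-np.array([[(v0+v1)/2],[(u0+u1)/2]]))**2).sum(0))/(2*6.0**2))**.5
    b,*_=np.linalg.lstsq(A*w[:,None],I*w,rcond=None); return (((A@b-I)*w)**2).sum()/(w**2).sum()
def fithead(c,x,y):
    u,v=proj(c,(x,y,53)); u,v=int(round(u)),int(round(v)); box=(u-10,v-10,u+11,v+11); best=None
    for yaw in np.arange(-.8,.75,.2):
        f=minimize(lambda p:cost(c,p[0],p[1],p[2],box),[x,y,yaw],method='Nelder-Mead',options=dict(initial_simplex=[[x,y,yaw],[x+3,y,yaw],[x,y+3,yaw],[x,y,yaw+.15]],xatol=.02,fatol=.01,maxiter=120))
        if best is None or f.fun<best.fun: best=f
    best.x[2]=(best.x[2]+np.pi/4)%(np.pi/2)-np.pi/4
    return best
E
python3 - <<'E'
from fit import *
T=dict(np.load('pics/top0.npz')); Sc=dict(np.load('pics/scene0.npz'))
def full(u,v): return 205+u/4,90+v/4
for n,p in dict(p=(120,393),q=(210,350),r=(257,433),s=(168,480)).items():
    g=atz(T,*full(*p),55)
    for nm,c in(('top',T),('scene',Sc)):
        f=fithead(c,g[0],g[1]); print(n,nm,g[:2].round(1),f.x.round(3),round(f.fun,1))
W=pts(T)
for u in range(240,262,3): print(u,[tuple(W[v,u].round(0)) for v in range(158,178,3)])
# handle
for c in(T,Sc):
    w=pts(c); k=(w[...,2]>103)&(np.hypot(w[...,0]-469,w[...,1]+76)<45)
    q=w[k]; m=q.mean(0); U,s,V=np.linalg.svd(q[:,:2]-m[:2],full_matrices=False); l=(q[:,:2]-m[:2])@V.T
    rect=cv2.minAreaRect(q[:,:2].astype(np.float32)); print('handle',len(q),m,V[0],l.min(0),l.max(0),rect)
    k=(abs(w[...,2]-40)<3)&(np.hypot(w[...,0]-469,w[...,1]+76)<60); print('stand',cv2.minAreaRect(w[k][:,:2].astype(np.float32)))
E
```

```text
p top [509.7 121.9] [5.10985e+02 1.22656e+02 2.07000e-01] 805.8
p scene [509.7 121.9] [5.14199e+02 1.22176e+02 1.30000e-01] 215.9
q top [529.   73.9] [532.497  74.986  -0.553] 1694.7
q scene [529.   73.9] [5.40416e+02 7.72550e+01 3.92000e-01] 1493.7
r top [483.   53.5] [4.84769e+02 5.36350e+01 2.90000e-02] 1274.8
r scene [483.   53.5] [4.86974e+02 5.25230e+01 1.35000e-01] 641.9
s top [462.2 100.7] [4.63719e+02 1.01253e+02 2.68000e-01] 1326.7
s scene [462.2 100.7] [462.992 101.2    -0.   ] 899.9
240 [(np.float64(575.0), np.float64(107.0), np.float64(52.0)), (np.float64(575.0), np.float64(108.0), np.float64(34.0)), (np.float64(575.0), np.float64(108.0), np.float64(12.0)), (np.float64(573.0), np.float64(109.0), np.float64(-2.0)), (np.float64(565.0), np.float64(109.0), np.float64(0.0)), (np.float64(545.0), np.float64(109.0), np.float64(45.0)), (np.float64(538.0), np.float64(110.0), np.float64(46.0))]
243 [(np.float64(575.0), np.float64(101.0), np.float64(51.0)), (np.float64(574.0), np.float64(101.0), np.float64(33.0)), (np.float64(574.0), np.float64(102.0), np.float64(15.0)), (np.float64
[... 2623 characters left out ...]
np.float64(52.0))]
handle 259 [469.32138594 -76.46925204 112.25266066] [-0.8608183   0.50891242] [-32.30773282  -7.30986529] [30.95842469  7.7612844 ] ((469.8056945800781, -76.99354553222656), (14.94074821472168, 63.28547668457031), 59.24614715576172)
stand ((470.32904052734375, -77.37643432617188), (76.3636474609375, 76.58940887451172), 5.955742835998535)
handle 194 [475.99490697 -77.62428335 111.10586304] [ 0.85238284 -0.52291824] [-33.57865931 -10.52757378] [30.18196619  5.78072042] ((473.3247375488281, -78.63148498535156), (15.687342643737793, 63.817378997802734), 59.35226821899414)
stand ((471.94464111328125, -78.77372741699219), (80.16696166992188, 76.21930694580078), 7.24320125579834)
```

Run:
```python
from fit import *
T=dict(np.load('pics/top0.npz')); Sc=dict(np.load('pics/scene0.npz'))
k=3.8
X0,Y0=565,140 # top-left: row down=-x, col right=-y
def ortho(c,z):
    r,cc=np.mgrid[:480,:400]; P=np.stack([X0-r/k,Y0-cc/k,0*r+z],-1)
    q=P@c['R'].T+c['t']; u=(q[...,0]/q[...,2]*c['fx']+c['cx']).astype(np.float32); v=(q[...,1]/q[...,2]*c['fy']+c['cy']).astype(np.float32)
    return cv2.remap(c['image'],u,v,cv2.INTER_CUBIC)
save('ortho.png',np.hstack([ortho(T,57.5),ortho(Sc,57.5)]))
for n,c in(('top',T),('scene',Sc)):
    w=pts(c); k2=(w[...,2]>62)&(w[...,0]>515)&(w[...,0]<562)&(abs(w[...,1]-80)<40)
    print(n); print(np.c_[w[k2],np.argwhere(k2)[:,::-1]].round(0).astype(int).tolist())
```

```text
top
[[562, 91, 82, 248, 159], [561, 89, 82, 249, 159], [562, 87, 81, 250, 159], [561, 85, 81, 251, 159], [561, 81, 83, 253, 159], [562, 91, 76, 248, 160], [560, 89, 81, 249, 160], [559, 87, 82, 250, 160], [558, 85, 85, 251, 160], [559, 83, 83, 252, 160], [560, 81, 77, 253, 160], [558, 89, 79, 249, 161], [558, 87, 78, 250, 161], [557, 85, 81, 251, 161], [557, 83, 80, 252, 161], [558, 81, 79, 253, 161], [556, 87, 79, 250, 162], [555, 85, 82, 251, 162], [555, 83, 80, 252, 162], [555, 81, 79, 253, 162], [554, 85, 79, 251, 163], [554, 83, 79, 252, 163], [553, 81, 79, 253, 163], [552, 85, 76, 251, 164], [551, 83, 79, 252, 164], [551, 81, 79, 253, 164], [550, 79, 81, 254, 164], [550, 83, 77, 252, 165], [549, 82, 80, 253, 165], [549, 79, 78, 254, 165], [548, 84, 76, 252, 166], [547, 82, 78, 253, 166], [546, 80, 80, 254, 166], [548, 78, 75, 255, 166], [545, 82, 77, 253, 167], [543, 80, 83, 254, 167], [546, 78, 74, 255, 167], [544, 84, 74, 252, 168], [543, 82, 79, 253, 168], [543, 80, 79, 254, 168], [544, 78, 75, 255, 168], [542, 84, 75, 252, 169], [542, 82, 75, 253, 169], [540, 80, 80, 254, 1
[... 236 characters left out ...]
85, 76, 252, 172], [534, 85, 72, 252, 173]]
scene
[[538, 84, 75, 249, 218], [539, 86, 76, 250, 218], [544, 79, 78, 247, 219], [543, 82, 77, 248, 219], [541, 84, 75, 249, 219], [542, 86, 76, 250, 219], [539, 88, 73, 251, 219], [546, 77, 77, 246, 220], [549, 80, 80, 247, 220], [546, 82, 77, 248, 220], [545, 84, 76, 249, 220], [541, 86, 72, 250, 220], [549, 77, 77, 246, 221], [550, 80, 79, 247, 221], [551, 82, 80, 248, 221], [543, 84, 71, 249, 221], [552, 78, 78, 246, 222], [552, 80, 78, 247, 222], [556, 82, 83, 248, 222], [551, 84, 77, 249, 222], [557, 80, 80, 247, 223], [556, 82, 79, 248, 223], [559, 84, 83, 249, 223], [561, 80, 82, 247, 224], [562, 84, 83, 249, 224], [561, 86, 82, 250, 224]]
```

View pics/ortho.png

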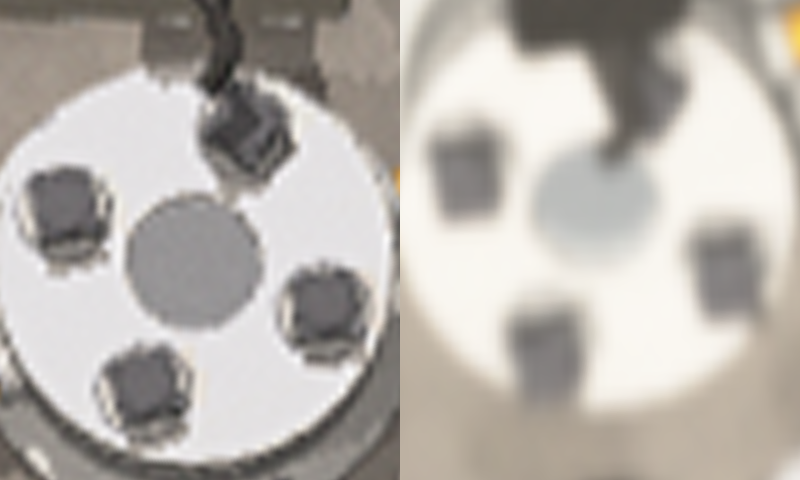

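The ortho view shows the heads at about (67,202), (243,130), (325,300) and (145,378). The far head's yaw is unclear because of shadow, and a cable end sits beside it at z of about 72–80. I'll move over the wrench now.

Call:
{"method": "step_arm", "body": {"delta_pos": [[0.4925,0.741,-0.1188],[0.4925,0.741,-0.1188],[0.4925,0.741,-0.1188],[0.4925,0.741,-0.1188],[0.4925,0.741,-0.1188],[0.4925,0.741,-0.1188],[0.4925,0.741,-0.1188],[0.4925,0.741,-0.1188],[0.4925,0.741,-0.1188],[0.4925,0.741,-0.1188],[0.4925,0.741,-0.1188],[0.4925,0.741,-0.1188],[0.4925,0.741,-0.1188],[0.4925,0.741,-0.1188],[0.4925,0.741,-0.1188],[0,0,0],[0,0,0]], "twist": [[0,0,-0.476],[0,0,-0.476],[0,0,-0.476],[0,0,-0.476],[0,0,-0.476],[0,0,-0.476],[0,0,-0.476],[0,0,-0.476],[0,0,-0.476],[0,0,-0.476],[0,0,-0.476],[0,0,-0.476],[0,0,-0.476],[0,0,-0.476],[0,0,-0.476],[0,0,0],[0,0,0]], "grip": -0.1}}

```text
clock: 1.52
position: [470.2, -75.6, 159.1]
orientation: [0.262, 0.965, -0.0, -0.001]
force: [-0.7, -1.0, -0.1]
finger_gap: 38.2
finger_force: 0.0
```

Run:
```python
from fit import *
T=dict(np.load('pics/top0.npz')); Sc=dict(np.load('pics/scene0.npz'))
H=dict(p=(511,122.6),q=(532,75),r=(485,53.6),s=(463.8,101.3)); k=5;N=150
for n,(x,y) in H.items():
  for nm,c in(('T',T),('S',Sc)):
    r_,cc=np.mgrid[:N,:N]; P=np.stack([x+15-r_/k,y+15-cc/k,0*r_+57.],-1)
    q=P@c['R'].T+c['t']; u=(q[...,0]/q[...,2]*c['fx']+c['cx']).astype(np.float32); v=(q[...,1]/q[...,2]*c['fy']+c['cy']).astype(np.float32)
    g=cv2.remap(c['image'],u,v,cv2.INTER_CUBIC).mean(2)
    o=[]
    for th in(95,110,125,140):
        m=(g<th).astype(np.uint8); m=cv2.morphologyEx(m,cv2.MORPH_OPEN,np.ones((15,15)))
        nl,L=cv2.connectedComponents(m); l=L[75,75]
        if l==0: o.append(None); continue
        vv,uu=np.where(L==l); X=P[vv,uu,0];Y=P[vv,uu,1]; z=(X-X.mean())+1j*(Y-Y.mean())
        a=np.angle(-np.mean(z**4))/4; rc=cv2.minAreaRect(np.c_[X,Y].astype(np.float32))
        o.append((round(a,2),len(X)/25,round(X.mean(),1),round(Y.mean(),1),np.round(rc[1],1).tolist(),round(np.radians(rc[2]),2)))
    print(n,nm,g[75,75],*o,sep='\n  ')
```

```text
p
  T
  110.33333333333333
  None
  None
  (np.float64(0.19), 316.68, np.float64(509.9), np.float64(122.6), [20.4, 18.6], np.float64(0.14))
  (np.float64(0.21), 395.76, np.float64(508.4), np.float64(122.4), [25.3, 19.4], np.float64(0.14))
p
  S
  135.0
  None
  None
  None
  (np.float64(0.08), 210.88, np.float64(518.7), np.float64(122.1), [14.8, 15.8], np.float64(1.57))
q
  T
  68.0
  (np.float64(-0.5), 204.08, np.float64(535.3), np.float64(79.3), [23.9, 14.5], np.float64(0.06))
  (np.float64(-0.34), 368.04, np.float64(532.8), np.float64(76.5), [28.7, 20.4], np.float64(0.86))
  (np.float64(-0.28), 473.88, np.float64(531.9), np.float64(75.7), [31.6, 22.2], np.float64(0.93))
  (np.float64(-0.29), 540.52, np.float64(531.3), np.float64(76.1), [30.5, 24.2], np.float64(0.04))
q
  S
  103.66666666666667
  None
  (np.float64(0.37), 175.96, np.float64(539.4), np.float64(78.9), [13.2, 18.0], np.float64(1.57))
  (np.float64(0.31), 293.16, np.float64(537.9), np.float64(77.8), [24.2, 19.9], np.float64(0.09))
  (np.float64(0.24), 355.28, np.float64(537.2), np.float64(77.7), [22.0, 25.0], np.float64(1.57))
r
  T
  108.0
  None
  (np.float64(0.09), 259.64, np.float64(483.6), np.float64(54.3), [18.2, 17.4], np.float64(0.1))
  (np.float64(0.07), 322.36, np.float64(483.6), np.float64(54.2), [19.8, 18.2], np.float64(0.07))
  (np.float64(0.05), 408.88, np.float64(482.4), np.float64(53.8), [19.8, 24.0], np.float64(1.57))
r
  S
  134.66666666666666
  None
  None
  None
  (np.float64(0.03), 205.56, np.float64(492.2), np.float64(53.5), [16.2, 14.2], np.float64(-0.0))
s
  T
  109.66666666666667
  None
  None
  (np.float64(0.19), 319.92, np.float64(462.3), np.float64(101.2), [21.9, 18.5], np.float64(0.24))
  (np.float64(0.29), 381.48, np.float64(461.4), np.float64(101.2), [24.3, 19.2], np.float64(0.32))
s
  S
  131.0
  None
  None
  None
  (np.float64(0.13), 258.32, np.float64(470.2), np.float64(101.2), [16.2, 18.6], np.float64(1.57))
```

Call:
{"method": "step_arm", "body": {"delta_pos": [[0,0,-0.5],[0,0,-0.5],[0,0,-0.4],[0,0,-0.3],[0,0,-0.15],[0,0,0]], "twist": [[0,0,0],[0,0,0],[0,0,0],[0,0,0],[0,0,0],[0,0,0]]}}

```text
clock: 2.02
position: [468.6, -77.7, 84.9]
orientation: [0.264, 0.964, -0.0, -0.001]
force: [0.3, 0.0, -0.4]
finger_gap: 38.9
finger_force: 0.0
```

Call:
{"method": "step_arm", "body": {"delta_pos": [[0,0,0],[0,0,0],[0,0,0],[0,0,0],[0,0,0],[0,0,0]], "twist": [[0,0,0],[0,0,0],[0,0,0],[0,0,0],[0,0,0],[0,0,0]], "grip": -1, "force": 60}}

```text
clock: 2.52
position: [470.7, -77.2, 87.0]
orientation: [0.264, 0.965, 0.0, 0.001]
force: [-0.4, -0.7, 6.7]
finger_gap: 13.9
finger_force: 61.6
```

Run:
```python
from h import *
o=monitor.observe(); print({k:np.round(o[k],3) for k in('clock','q','position','orientation','force','wrist_torque','finger_gap','finger_force')})
```

```text
{'clock': np.float64(2.517), 'q': array([ 1.680e-01,  2.090e-01, -3.380e-01,  1.000e-03, -1.022e+00,
       -2.273e+00]), 'position': array([470.66 , -77.179,  86.979]), 'orientation': array([0.264, 0.965, 0.   , 0.001]), 'force': array([-0.355, -0.687,  6.734]), 'wrist_torque': array([-0.337,  0.422,  0.021]), 'finger_gap': np.float64(13.882), 'finger_force': np.float64(61.647)}
```

Call:
{"method": "step_arm", "body": {"delta_pos": [[0,0,0.5],[0,0,0.5],[0,0,0.5],[0,0,0.25],[0.06375,0.312,0],[0.06375,0.312,0],[0.06375,0.312,0],[0.06375,0.312,0],[0.06375,0.312,0],[0.06375,0.312,0],[0.06375,0.312,0],[0.06375,0.312,0],[0.06375,0.312,0],[0.06375,0.312,0],[0.06375,0.312,0],[0.06375,0.312,0],[0.06375,0.312,0],[0.06375,0.312,0],[0.06375,0.312,0],[0.06375,0.312,0]], "twist": [[0,0,0.95625],[0,0,0.95625],[0,0,0.95625],[0,0,0.95625],[0,0,0.95625],[0,0,0.95625],[0,0,0.95625],[0,0,0.95625],[0,0,0.95625],[0,0,0.95625],[0,0,0.95625],[0,0,0.95625],[0,0,0.95625],[0,0,0.95625],[0,0,0.95625],[0,0,0.95625],[0,0,0.95625],[0,0,0.95625],[0,0,0.95625],[0,0,0.95625]]}}

```text
clock: 4.18
position: [510.4, 123.5, 155.4]
orientation: [0.773, -0.635, -0.001, 0.0]
force: [-0.0, 0.4, -1.9]
finger_gap: 13.7
finger_force: 60.6
```

Call:
{"method": "step_arm", "body": {"delta_pos": [[0,0,-0.2],[0,0,0],[0,0,0]], "twist": [[0,0,0],[0,0,0],[0,0,0]]}}

```text
clock: 4.43
position: [509.9, 122.2, 146.9]
orientation: [0.77, -0.638, -0.001, 0.001]
force: [-0.8, -0.5, -1.4]
finger_gap: 14.0
finger_force: 60.6
```

```bash
cat >> h.py <<'E'
def st():
    o=monitor.observe(); Q=o['orientation']; n=np.arctan2(Q[1],Q[0])
    yaw=(2*n-np.pi/2)%(2*np.pi)
    print({k:np.round(o[k],3).tolist() for k in('clock','position','force','wrist_torque','finger_gap','finger_force')},'yaw %.3f q6 %.2f'%(yaw,o['q'][5]),'tilt',np.round(Q[2:],3))
E
python3 - <<'E'
from h import *
st(); c=cam('scene'); t=cam('top'); st()
a=cv2.resize(c['image'][150:260,200:300],(400,440),interpolation=cv2.INTER_CUBIC); b=cv2.resize(t['image'][140:240,210:300],(396,440),interpolation=cv2.INTER_CUBIC)
save('at_p.png',np.hstack([a,b])); np.savez('pics/s1.npz',**c); np.savez('pics/t1.npz',**t)
E
```

```text
{'clock': 4.433, 'position': [509.935, 122.243, 146.949], 'force': [-0.783, -0.52, -1.45], 'wrist_torque': [-0.049, -0.001, 0.02], 'finger_gap': 13.962, 'finger_force': 60.57} yaw 3.329 q6 -0.35 tilt [-0.001  0.001]
{'clock': 4.533, 'position': [510.522, 122.14, 147.859], 'force': [0.599, 0.412, -0.564], 'wrist_torque': [-0.013, -0.009, 0.023], 'finger_gap': 13.904, 'finger_force': 60.57} yaw 3.330 q6 -0.35 tilt [-0.  0.]
```

View pics/at_p.png

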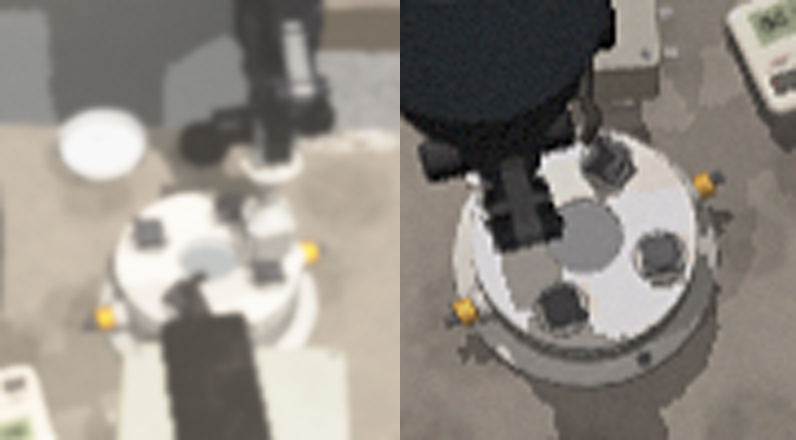

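The wrench is centred over head p: in the scene view the socket is at (268,220) above the head at (268,268). Lowering gently.

Call:
{"method": "step_arm", "body": {"delta_pos": [[0,0,-0.15],[0,0,-0.15],[0,0,-0.05],[0,0,-0.05],[0,0,0]], "twist": [[0,0,0],[0,0,0],[0,0,0],[0,0,0],[0,0,0]]}}

```text
clock: 4.95
position: [511.0, 122.6, 131.9]
orientation: [0.771, -0.637, 0.0, -0.0]
force: [1.2, -0.0, -1.0]
finger_gap: 14.5
finger_force: 60.7
```

Call:
{"method": "step_arm", "body": {"delta_pos": [[0,0,-0.05],[0,0,0]], "twist": [[0,0,0],[0,0,0]]}}

```text
clock: 5.12
position: [511.1, 122.9, 129.9]
orientation: [0.771, -0.637, 0.0, -0.0]
force: [0.8, 0.3, -2.0]
finger_gap: 13.9
finger_force: 60.6
```

Call:
{"method": "step_arm", "body": {"delta_pos": [[0,0,-0.05],[0,0,0]], "twist": [[0,0,0],[0,0,0]]}}

```text
clock: 5.28
position: [511.0, 122.9, 127.9]
orientation: [0.771, -0.637, 0.0, -0.0]
force: [2.1, 0.2, -3.0]
finger_gap: 13.9
finger_force: 60.6
```

Call:
{"method": "step_arm", "body": {"delta_pos": [[0,0,-0.04],[0,0,-0.03],[0,0,0]], "twist": [[0,0,0],[0,0,0],[0,0,0]]}}

```text
clock: 5.53
position: [511.2, 122.9, 125.8]
orientation: [0.771, -0.637, 0.0, -0.0]
force: [1.8, 0.8, 1.7]
finger_gap: 13.9
finger_force: 61.1
```

Call:
{"method": "step_arm", "body": {"delta_pos": [[0,0,-0.025],[0,0,0]], "twist": [[0,0,0],[0,0,0]]}}

```text
clock: 5.7
position: [511.4, 122.8, 125.6]
orientation: [0.771, -0.637, 0.001, -0.001]
force: [-0.6, -0.2, 7.2]
finger_gap: 14.1
finger_force: 61.9
```

Call:
{"method": "step_arm", "body": {"delta_pos": [[0,0,0.025],[0,0,0],[0,0,0],[0,0,0],[0,0,0]], "twist": [[0,0,-0.5],[0,0,-0.5],[0,0,-0.5],[0,0,-0.5],[0,0,-0.5]]}}

```text
clock: 6.12
position: [511.5, 123.0, 125.8]
orientation: [-0.666, 0.746, -0.0, 0.001]
force: [1.6, 0.2, 1.5]
finger_gap: 13.8
finger_force: 61.0
```

```bash
python3 -c "
from h import *
st()"
```

```text
{'clock': 6.117, 'position': [511.546, 122.955, 125.755], 'force': [1.605, 0.208, 1.49], 'wrist_torque': [0.169, -0.921, 0.012], 'finger_gap': 13.832, 'finger_force': 61.019} yaw 3.029 q6 -0.65 tilt [-0.     0.001]
```

Call:
{"method": "step_arm", "body": {"delta_pos": [[0,0,0],[0,0,0]], "twist": [[0,0,-0.33],[0,0,-0.33]]}}

```text
clock: 6.28
position: [511.6, 122.9, 125.7]
orientation: [-0.637, 0.771, -0.0, 0.001]
force: [2.5, 0.8, 1.1]
finger_gap: 14.2
finger_force: 61.0
```

```bash
python3 -c "
from h import *
st()"
```

```text
{'clock': 6.283, 'position': [511.563, 122.926, 125.734], 'force': [2.468, 0.77, 1.109], 'wrist_torque': [0.085, -0.861, 0.023], 'finger_gap': 14.166, 'finger_force': 61.006} yaw 2.951 q6 -0.73 tilt [-0.     0.001]
```

Call:
{"method": "step_arm", "body": {"delta_pos": [[0,0,0],[0,0,0]], "twist": [[0,0,-0.33],[0,0,-0.33]]}}

```text
clock: 6.45
position: [511.6, 122.9, 125.7]
orientation: [-0.606, 0.796, -0.0, 0.001]
force: [2.8, 0.6, 2.4]
finger_gap: 13.9
finger_force: 61.0
```

```bash
python3 -c "
from h import *
st()"
```

```text
{'clock': 6.45, 'position': [511.567, 122.872, 125.742], 'force': [2.759, 0.566, 2.405], 'wrist_torque': [0.078, -0.845, 0.059], 'finger_gap': 13.89, 'finger_force': 60.999} yaw 2.872 q6 -0.80 tilt [-0.     0.001]
```

Call:
{"method": "step_arm", "body": {"delta_pos": [[0,0,0],[0,0,0]], "twist": [[0,0,-0.33],[0,0,-0.33]]}}

```text
clock: 6.62
position: [511.6, 122.9, 125.7]
orientation: [-0.574, 0.819, -0.0, 0.001]
force: [2.5, 0.2, 1.0]
finger_gap: 13.8
finger_force: 61.0
```

```bash
python3 -c "
from h import *
st()"
```

```text
{'clock': 6.617, 'position': [511.564, 122.88, 125.748], 'force': [2.538, 0.194, 1.035], 'wrist_torque': [0.128, -0.862, 0.075], 'finger_gap': 13.815, 'finger_force': 61.006} yaw 2.793 q6 -0.88 tilt [-0.     0.001]
```

Call:
{"method": "step_arm", "body": {"delta_pos": [[0,0,0],[0,0,0]], "twist": [[0,0,-0.33],[0,0,-0.33]]}}

```text
clock: 6.78
position: [511.5, 122.8, 125.7]
orientation: [-0.541, 0.841, -0.0, 0.001]
force: [1.8, 1.0, 1.5]
finger_gap: 14.0
finger_force: 61.0
```

```bash
python3 -c "
from h import *
st()"
```

```text
{'clock': 6.783, 'position': [511.514, 122.837, 125.7], 'force': [1.847, 1.001, 1.534], 'wrist_torque': [0.111, -0.868, 0.18], 'finger_gap': 13.987, 'finger_force': 61.029} yaw 2.714 q6 -0.96 tilt [-0.     0.001]
```

Call:
{"method": "step_arm", "body": {"delta_pos": [[0,0,0],[0,0,0]], "twist": [[0,0,-0.33],[0,0,-0.33]]}}

```text
clock: 6.95
position: [511.5, 122.9, 125.7]
orientation: [-0.507, 0.862, -0.0, 0.001]
force: [2.3, -0.2, 1.5]
finger_gap: 14.1
finger_force: 61.0
```

```bash
python3 -c "
from h import *
st()"
```

```text
{'clock': 6.95, 'position': [511.498, 122.858, 125.705], 'force': [2.334, -0.152, 1.548], 'wrist_torque': [0.089, -0.853, 0.222], 'finger_gap': 14.076, 'finger_force': 61.048} yaw 2.635 q6 -1.04 tilt [-0.     0.001]
```

Call:
{"method": "step_arm", "body": {"delta_pos": [[0,0,0],[0,0,0],[0,0,0]], "twist": [[0,0,-0.37],[0,0,-0.37],[0,0,-0.37]]}}

```text
clock: 7.2
position: [511.5, 122.9, 125.7]
orientation: [-0.449, 0.894, -0.0, 0.001]
force: [0.9, -0.6, 0.5]
finger_gap: 13.8
finger_force: 61.1
```

```bash
python3 -c "
from h import *
st()"
```

```text
{'clock': 7.2, 'position': [511.477, 122.899, 125.735], 'force': [0.855, -0.55, 0.463], 'wrist_torque': [0.183, -0.693, 0.286], 'finger_gap': 13.832, 'finger_force': 61.089} yaw 2.501 q6 -1.17 tilt [-0.     0.001]
```

Call:
{"method": "step_arm", "body": {"delta_pos": [[0,0,0],[0,0,0],[0,0,0],[0,0,0],[0,0,0.25],[0,0,0.25],[-0.159,-0.429,0],[-0.159,-0.429,0],[-0.159,-0.429,0],[-0.159,-0.429,0],[0,0,0],[0,0,-0.15],[0,0,-0.15],[0,0,-0.05],[0,0,0]], "twist": [[0,0,0.9],[0,0,0.9],[0,0,0.95],[0,0,0],[0,0,0],[0,0,0],[0,0,0.79],[0,0,0.79],[0,0,0.79],[0,0,0.79],[0,0,0],[0,0,0],[0,0,0],[0,0,0],[0,0,0]]}}

```text
clock: 8.45
position: [485.1, 54.5, 130.3]
orientation: [0.731, -0.682, -0.0, 0.001]
force: [1.4, 1.0, -0.4]
finger_gap: 14.0
finger_force: 60.6
```

Call:
{"method": "step_arm", "body": {"delta_pos": [[0,0,-0.05],[0,0,0]], "twist": [[0,0,0],[0,0,0]]}}

```text
clock: 8.62
position: [485.2, 54.4, 128.7]
orientation: [0.731, -0.682, -0.0, 0.0]
force: [-0.3, 0.2, -0.8]
finger_gap: 14.1
finger_force: 60.6
```

```bash
python3 -c "
from h import *
st()"
```

```text
{'clock': 8.617, 'position': [485.186, 54.376, 128.72], 'force': [-0.289, 0.177, -0.823], 'wrist_torque': [0.086, -0.097, -0.061], 'finger_gap': 14.136, 'finger_force': 60.632} yaw 3.212 q6 -0.36 tilt [-0.  0.]
```

Call:
{"method": "step_arm", "body": {"delta_pos": [[0,0,-0.05],[0,0,-0.05],[0,0,0]], "twist": [[0,0,0],[0,0,0],[0,0,0]]}}

```text
clock: 8.87
position: [485.7, 54.2, 125.7]
orientation: [0.732, -0.682, 0.0, -0.0]
force: [-0.7, 0.2, 2.0]
finger_gap: 13.8
finger_force: 61.1
```

Call:
{"method": "step_arm", "body": {"delta_pos": [[0,0,0],[0,0,0],[0,0,0],[0,0,0],[0,0,0]], "twist": [[0,0,-0.5],[0,0,-0.5],[0,0,-0.5],[0,0,-0.5],[0,0,-0.5]]}}

```text
clock: 9.28
position: [485.8, 53.9, 125.7]
orientation: [-0.62, 0.784, -0.0, 0.0]
force: [0.5, -0.1, 1.6]
finger_gap: 13.9
finger_force: 61.0
```

```bash
python3 -c "
from h import *
st()"
```

```text
{'clock': 9.283, 'position': [485.842, 53.92, 125.741], 'force': [0.469, -0.081, 1.64], 'wrist_torque': [-0.307, 0.055, 0.022], 'finger_gap': 13.869, 'finger_force': 61.023} yaw 2.909 q6 -0.67 tilt [-0.  0.]
```

Call:
{"method": "step_arm", "body": {"delta_pos": [[0,0,0],[0,0,0]], "twist": [[0,0,-0.33],[0,0,-0.33]]}}

```text
clock: 9.45
position: [485.8, 53.9, 125.8]
orientation: [-0.589, 0.808, -0.0, 0.0]
force: [0.4, -0.7, 2.1]
finger_gap: 13.7
finger_force: 61.0
```

```bash
python3 -c "
from h import *
st()"
```

```text
{'clock': 9.45, 'position': [485.812, 53.921, 125.751], 'force': [0.413, -0.702, 2.113], 'wrist_torque': [-0.211, -0.003, 0.07], 'finger_gap': 13.701, 'finger_force': 61.034} yaw 2.831 q6 -0.74 tilt [-0.  0.]
```

Call:
{"method": "step_arm", "body": {"delta_pos": [[0,0,0],[0,0,0]], "twist": [[0,0,-0.33],[0,0,-0.33]]}}

```text
clock: 9.62
position: [485.8, 53.9, 125.7]
orientation: [-0.557, 0.831, -0.0, 0.0]
force: [-0.1, -0.4, 1.6]
finger_gap: 13.9
finger_force: 61.0
```

```bash
python3 -c "
from h import *
st()"
```

```text
{'clock': 9.617, 'position': [485.786, 53.926, 125.737], 'force': [-0.061, -0.389, 1.642], 'wrist_torque': [-0.208, 0.096, 0.065], 'finger_gap': 13.887, 'finger_force': 61.045} yaw 2.752 q6 -0.82 tilt [-0.  0.]
```

Call:
{"method": "step_arm", "body": {"delta_pos": [[0,0,0],[0,0,0]], "twist": [[0,0,-0.33],[0,0,-0.33]]}}

```text
clock: 9.78
position: [485.7, 53.9, 125.7]
orientation: [-0.523, 0.852, -0.0, 0.0]
force: [-0.4, -1.5, 1.9]
finger_gap: 14.0
finger_force: 61.1
```

```bash
python3 -c "
from h import *
st()"
```

```text
{'clock': 9.783, 'position': [485.73, 53.935, 125.716], 'force': [-0.396, -1.541, 1.942], 'wrist_torque': [-0.21, 0.08, 0.159], 'finger_gap': 14.014, 'finger_force': 61.069} yaw 2.672 q6 -0.90 tilt [-0.  0.]
```

Call:
{"method": "step_arm", "body": {"delta_pos": [[0,0,0],[0,0,0],[0,0,0],[0,0,0]], "twist": [[0,0,-0.45],[0,0,-0.45],[0,0,-0.45],[0,0,-0.45]]}}

```text
clock: 10.12
position: [485.7, 54.0, 125.7]
orientation: [-0.428, 0.904, -0.0, 0.0]
force: [-0.5, 0.3, 2.4]
finger_gap: 13.9
finger_force: 61.1
```

```bash
python3 -c "
from h import *
st()"
```

```text
{'clock': 10.117, 'position': [485.697, 53.976, 125.705], 'force': [-0.528, 0.327, 2.363], 'wrist_torque': [-0.108, 0.195, 0.282], 'finger_gap': 13.912, 'finger_force': 61.101} yaw 2.456 q6 -1.12 tilt [-0.  0.]
```

Call:
{"method": "step_arm", "body": {"delta_pos": [[0,0,0],[0,0,0],[0,0,0],[0,0,0],[0,0,0.25],[0,0,0.25],[-0.132,0.296,0],[-0.132,0.296,0],[-0.132,0.296,0],[-0.132,0.296,0],[0,0,0],[0,0,-0.15],[0,0,-0.15],[0,0,-0.05],[0,0,0]], "twist": [[0,0,0.9],[0,0,0.9],[0,0,0.95],[0,0,0],[0,0,0],[0,0,0],[0,0,0.97],[0,0,0.97],[0,0,0.97],[0,0,0.97],[0,0,0.95],[0,0,0],[0,0,0],[0,0,0],[0,0,0]]}}

```text
clock: 11.37
position: [464.0, 101.0, 130.2]
orientation: [0.781, -0.624, -0.0, 0.001]
force: [0.2, -0.1, -0.4]
finger_gap: 13.6
finger_force: 60.6
```

Call:
{"method": "step_arm", "body": {"delta_pos": [[0,0,-0.05],[0,0,0]], "twist": [[0,0,0],[0,0,0]]}}

```text
clock: 11.53
position: [464.1, 101.1, 128.8]
orientation: [0.782, -0.623, -0.0, 0.0]
force: [0.0, 0.8, -1.3]
finger_gap: 14.2
finger_force: 60.6
```

```bash
python3 -c "
from h import *
st()"
```

```text
{'clock': 11.533, 'position': [464.094, 101.14, 128.792], 'force': [0.018, 0.791, -1.304], 'wrist_torque': [0.02, -0.075, 0.04], 'finger_gap': 14.222, 'finger_force': 60.59} yaw 3.366 q6 -0.32 tilt [-0.  0.]
```

Dropped on again. Seat and turn.

Call:
{"method": "step_arm", "body": {"delta_pos": [[0,0,-0.05],[0,0,-0.05],[0,0,0]], "twist": [[0,0,0],[0,0,0],[0,0,0]]}}

```text
clock: 11.78
position: [464.6, 101.4, 125.7]
orientation: [0.782, -0.623, 0.0, -0.0]
force: [-0.6, -0.6, 2.1]
finger_gap: 13.9
finger_force: 61.1
```

Call:
{"method": "step_arm", "body": {"delta_pos": [[0,0,0],[0,0,0],[0,0,0],[0,0,0],[0,0,0]], "twist": [[0,0,-0.5],[0,0,-0.5],[0,0,-0.5],[0,0,-0.5],[0,0,-0.5]]}}

```text
clock: 12.2
position: [464.5, 101.4, 125.7]
orientation: [-0.679, 0.734, -0.0, 0.0]
force: [-0.1, -0.6, 2.1]
finger_gap: 14.0
finger_force: 61.1
```

```bash
python3 -c "
from h import *
st()"
```

```text
{'clock': 12.2, 'position': [464.548, 101.421, 125.679], 'force': [-0.131, -0.562, 2.116], 'wrist_torque': [-0.021, 0.286, 0.06], 'finger_gap': 14.023, 'finger_force': 61.103} yaw 3.065 q6 -0.62 tilt [-0.  0.]
```

Call:
{"method": "step_arm", "body": {"delta_pos": [[0,0,0],[0,0,0]], "twist": [[0,0,-0.33],[0,0,-0.33]]}}

```text
clock: 12.37
position: [464.5, 101.4, 125.7]
orientation: [-0.65, 0.76, -0.0, 0.0]
force: [0.1, 0.7, 3.0]
finger_gap: 13.7
finger_force: 61.1
```

```bash
python3 -c "
from h import *
st()"
```

```text
{'clock': 12.367, 'position': [464.55, 101.449, 125.708], 'force': [0.071, 0.69, 2.965], 'wrist_torque': [-0.007, 0.273, 0.083], 'finger_gap': 13.73, 'finger_force': 61.117} yaw 2.986 q6 -0.70 tilt [-0.  0.]
```

Call:
{"method": "step_arm", "body": {"delta_pos": [[0,0,0],[0,0,0]], "twist": [[0,0,-0.33],[0,0,-0.33]]}}

```text
clock: 12.53
position: [464.5, 101.5, 125.7]
orientation: [-0.62, 0.785, -0.0, 0.0]
force: [0.2, 0.1, 2.0]
finger_gap: 14.0
finger_force: 61.1
```

```bash
python3 -c "
from h import *
st()"
```

```text
{'clock': 12.533, 'position': [464.517, 101.466, 125.728], 'force': [0.155, 0.141, 2.007], 'wrist_torque': [0.035, 0.32, 0.074], 'finger_gap': 13.988, 'finger_force': 61.127} yaw 2.907 q6 -0.78 tilt [-0.  0.]
```

Call:
{"method": "step_arm", "body": {"delta_pos": [[0,0,0],[0,0,0]], "twist": [[0,0,-0.33],[0,0,-0.33]]}}

```text
clock: 12.7
position: [464.5, 101.4, 125.7]
orientation: [-0.588, 0.809, -0.0, 0.0]
force: [-1.1, 0.5, 2.3]
finger_gap: 14.1
finger_force: 61.1
```

```bash
python3 -c "
from h import *
st()"
```

```text
{'clock': 12.7, 'position': [464.497, 101.439, 125.701], 'force': [-1.08, 0.469, 2.253], 'wrist_torque': [0.107, 0.365, 0.123], 'finger_gap': 14.098, 'finger_force': 61.146} yaw 2.828 q6 -0.86 tilt [-0.  0.]
```

Call:
{"method": "step_arm", "body": {"delta_pos": [[0,0,0],[0,0,0],[0,0,0],[0,0,0]], "twist": [[0,0,-0.48],[0,0,-0.48],[0,0,-0.48],[0,0,-0.48]]}}

```text
clock: 13.03
position: [464.5, 101.5, 125.7]
orientation: [-0.491, 0.871, -0.0, 0.0]
force: [-0.6, 0.8, 2.1]
finger_gap: 14.0
finger_force: 61.2
```

```bash
python3 -c "
from h import *
st()"
```

```text
{'clock': 13.033, 'position': [464.454, 101.512, 125.713], 'force': [-0.632, 0.791, 2.128], 'wrist_torque': [0.165, 0.461, 0.288], 'finger_gap': 14.047, 'finger_force': 61.179} yaw 2.597 q6 -1.09 tilt [-0.  0.]
```

Run:
```python
from fit import *
T=[dict(np.load('pics/%s.npz'%n)) for n in('top0','t1')]
im=(T[0]['image'].astype(float)+T[1]['image'])/2
k=16
x,y=532.5,75.5; r_,cc=np.mgrid[:560,:560]; c=T[0]
P=np.stack([x+17.5-r_/k,y+17.5-cc/k,0*r_+57.],-1); q=P@c['R'].T+c['t']
u=(q[...,0]/q[...,2]*c['fx']+c['cx']).astype(np.float32); v=(q[...,1]/q[...,2]*c['fy']+c['cy']).astype(np.float32)
g=cv2.remap(np.clip(im*1.6,0,255).astype(np.uint8),u,v,cv2.INTER_LINEAR); cv2.circle(g,(280,280),136,(255,0,0),1)
save('q.png',g)
print(np.round(im[166:184,246:268].mean(2)).astype(int))
```

```text
[[ 66  72  66  94  92  95  68  65  61  56  94  95  96  95  93  94  94  94
   90 140 139 141]
 [ 74  72  62  90  93  98  67  64  60  50  95  98 100  96  96  94  95  98
   94 129 142 142]
 [ 77  74  66  76 117 105  59  59  48  62  98  99  96  96  95  95  96  91
   90  86 139 139]
 [ 82  82  84  95 157 106  55  53  32 116 122 115 136  97  96  88  89  78
   78  76 118 128]
 [ 99  93  92  99 142  78  54  42  50 134 139 133 193 160 155 144  97  78
   78  75  76 127]
 [ 88 104 100 118 113  55  49  30  72  57  98  94 176 208 212 225 172 148
   98  78  76 127]
 [105 119 118 156 177 122  43  69  66  54  83  89 127 126 140 206 224 227
  168 131  92 116]
 [147 146 176 192 227 186 134 117  88  63  58  84  98  98 104 138 203 219
  223 208 165 137]
 [192 190 222 223 225 168 199 111 103  66  56  60  89  98  85  90 150 217
  216 218 221 209]
 [222 222 220 220 219 156 141  97  92  65  63  62  58  98  96  86 146 219
  218 215 218 219]
 [219 218 220 220 198 141 107  85  63  59  63  60  73 103  82  75 112 220
  217 215 214 214]
 [219 217 217 218 198 115  89  60  59  59  60  76  98  98  49  93  70 194
  218 215 215 214]
 [216 218 217 219 209 117  59  56  50  57  70  95  85  76  62 111  69 114
  213 215 215 212]
 [218 217 217 219 224 150  98  86  67  55  77  86  84  59  98 102  77 162
  214 214 213 214]
 [218 216 217 218 221 189 121 116 111  87  54  86  89  88 105  76 150 218
  217 214 216 214]
 [218 215 216 217 219 222 191 114 109 122  93  70  68 107  88 145 218 217
  215 214 215 214]
 [217 216 218 217 218 218 222 169 103 108 110 115 104 100 105 220 217 216
  215 213 214 213]
 [217 218 217 218 219 218 221 225 146 123 121 120 124 142 173 220 217 220
  214 216 215 214]]
```

View pics/q.png

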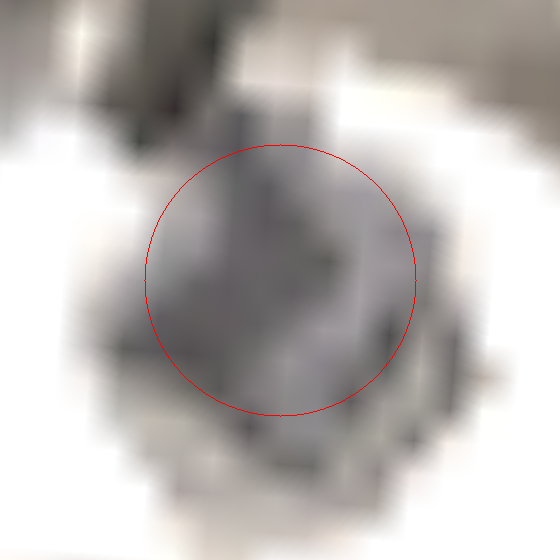

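The crop shows q's head crossed by a shadow. Its lower-right edge runs from (400,320) to (310,440), so its yaw is about -0.55 ± 0.15. The cable end is at the upper left, (150,100). I'll approach from higher and feel for it.

Call:
{"method": "step_arm", "body": {"delta_pos": [[0,0,0],[0,0,0],[0,0,0],[0,0,0],[0,0,0.3],[0,0,0.3],[0,0,0.3],[0.344,-0.1306,0],[0.344,-0.1306,0],[0.344,-0.1306,0],[0.344,-0.1306,0],[0.344,-0.1306,0],[0,0,0],[0,0,0]], "twist": [[0,0,0.9],[0,0,0.9],[0,0,0.95],[0,0,0],[0,0,0],[0,0,0],[0,0,0],[0,0,-0.517],[0,0,-0.517],[0,0,-0.517],[0,0,-0.517],[0,0,-0.517],[0,0,0],[0,0,0]]}}

```text
clock: 14.2
position: [533.0, 75.0, 160.4]
orientation: [-0.499, 0.866, 0.0, -0.001]
force: [0.3, -0.6, -1.3]
finger_gap: 13.8
finger_force: 60.6
```

Call:
{"method": "step_arm", "body": {"delta_pos": [[0,0,-0.1],[0,0,-0.1],[0,0,0]], "twist": [[0,0,0],[0,0,0],[0,0,0]]}}

```text
clock: 14.45
position: [531.9, 75.4, 152.1]
orientation: [-0.501, 0.866, 0.0, -0.001]
force: [-0.3, 0.3, -1.6]
finger_gap: 14.1
finger_force: 60.6
```

```bash
python3 -c "
from h import *
st()"
```

```text
{'clock': 14.45, 'position': [531.865, 75.405, 152.058], 'force': [-0.347, 0.278, -1.55], 'wrist_torque': [-0.021, 0.046, 0.027], 'finger_gap': 14.101, 'finger_force': 60.639} yaw 2.619 q6 -0.95 tilt [ 0.    -0.001]
```

Free so far; continue down in small steps.

Call:
{"method": "step_arm", "body": {"delta_pos": [[0,0,-0.1],[0,0,-0.1],[0,0,0]], "twist": [[0,0,0],[0,0,0],[0,0,0]]}}

```text
clock: 14.7
position: [532.3, 75.3, 144.2]
orientation: [-0.501, 0.866, 0.0, -0.001]
force: [0.2, 1.0, -0.8]
finger_gap: 14.1
finger_force: 60.6
```

Call:
{"method": "step_arm", "body": {"delta_pos": [[0,0,-0.1],[0,0,-0.1],[0,0,-0.05],[0,0,0]], "twist": [[0,0,0],[0,0,0],[0,0,0],[0,0,0]]}}

```text
clock: 15.03
position: [532.6, 75.2, 134.4]
orientation: [-0.501, 0.866, 0.0, -0.001]
force: [-0.3, 0.1, -2.0]
finger_gap: 14.2
finger_force: 60.6
```

Call:
{"method": "step_arm", "body": {"delta_pos": [[0,0,-0.05],[0,0,0]], "twist": [[0,0,0],[0,0,0]]}}

```text
clock: 15.2
position: [532.9, 75.3, 132.9]
orientation: [-0.501, 0.866, 0.0, -0.0]
force: [-0.2, 0.4, -1.3]
finger_gap: 14.3
finger_force: 60.6
```

```bash
python3 -c "
from h import *
st()"
```

```text
{'clock': 15.2, 'position': [532.935, 75.288, 132.918], 'force': [-0.204, 0.41, -1.286], 'wrist_torque': [0.013, 0.05, 0.028], 'finger_gap': 14.341, 'finger_force': 60.64} yaw 2.620 q6 -0.95 tilt [ 0. -0.]
```

Call:
{"method": "step_arm", "body": {"delta_pos": [[0,0,-0.05],[0,0,0]], "twist": [[0,0,0],[0,0,0]]}}

```text
clock: 15.37
position: [532.9, 75.3, 130.9]
orientation: [-0.501, 0.866, 0.0, -0.0]
force: [-0.1, -0.2, -1.5]
finger_gap: 14.0
finger_force: 60.7
```

Call:
{"method": "step_arm", "body": {"delta_pos": [[0,0,-0.05],[0,0,0]], "twist": [[0,0,0],[0,0,0]]}}

```text
clock: 15.53
position: [533.0, 75.3, 128.9]
orientation: [-0.501, 0.866, 0.0, -0.0]
force: [0.4, -1.0, -1.4]
finger_gap: 13.8
finger_force: 60.6
```

Dropped over the square. Seat and turn.

Call:
{"method": "step_arm", "body": {"delta_pos": [[0,0,-0.05],[0,0,-0.05],[0,0,0]], "twist": [[0,0,0],[0,0,0],[0,0,0]]}}

```text
clock: 15.78
position: [533.4, 75.3, 125.7]
orientation: [-0.501, 0.866, -0.0, 0.0]
force: [-0.1, -0.2, 2.5]
finger_gap: 13.9
finger_force: 61.1
```

Call:
{"method": "step_arm", "body": {"delta_pos": [[0,0,0],[0,0,0],[0,0,0],[0,0,0]], "twist": [[0,0,-0.5],[0,0,-0.5],[0,0,-0.5],[0,0,-0.5]]}}

```text
clock: 16.12
position: [533.5, 75.3, 125.7]
orientation: [-0.392, 0.92, -0.0, 0.001]
force: [-1.6, -0.6, 2.0]
finger_gap: 13.8
finger_force: 61.1
```

```bash
python3 -c "
from h import *
st()"
```

```text
{'clock': 16.117, 'position': [533.454, 75.306, 125.712], 'force': [-1.617, -0.634, 1.983], 'wrist_torque': [-0.009, 0.23, 0.012], 'finger_gap': 13.783, 'finger_force': 61.126} yaw 2.377 q6 -1.20 tilt [-0.     0.001]
```

Call:
{"method": "step_arm", "body": {"delta_pos": [[0,0,0],[0,0,0]], "twist": [[0,0,-0.33],[0,0,-0.33]]}}

```text
clock: 16.28
position: [533.4, 75.3, 125.7]
orientation: [-0.356, 0.935, -0.0, 0.001]
force: [-0.3, -1.0, 1.6]
finger_gap: 14.4
finger_force: 61.1
```

```bash
python3 -c "
from h import *
st()"
```

```text
{'clock': 16.283, 'position': [533.413, 75.338, 125.722], 'force': [-0.278, -0.956, 1.57], 'wrist_torque': [0.077, 0.247, 0.015], 'finger_gap': 14.404, 'finger_force': 61.096} yaw 2.299 q6 -1.27 tilt [-0.     0.001]
```

Call:
{"method": "step_arm", "body": {"delta_pos": [[0,0,0],[0,0,0]], "twist": [[0,0,-0.33],[0,0,-0.33]]}}

```text
clock: 16.45
position: [533.4, 75.3, 125.7]
orientation: [-0.319, 0.948, -0.0, 0.001]
force: [-0.3, 0.1, 2.7]
finger_gap: 13.9
finger_force: 61.1
```

```bash
python3 -c "
from h import *
st()"
```

```text
{'clock': 16.45, 'position': [533.399, 75.324, 125.729], 'force': [-0.324, 0.106, 2.712], 'wrist_torque': [0.047, 0.236, 0.021], 'finger_gap': 13.933, 'finger_force': 61.1} yaw 2.220 q6 -1.35 tilt [-0.     0.001]
```

Call:
{"method": "step_arm", "body": {"delta_pos": [[0,0,0],[0,0,0]], "twist": [[0,0,-0.33],[0,0,-0.33]]}}

```text
clock: 16.62
position: [533.4, 75.4, 125.7]
orientation: [-0.281, 0.96, -0.0, 0.001]
force: [-0.3, 0.2, 2.1]
finger_gap: 14.0
finger_force: 61.1
```

```bash
python3 -c "
from h import *
st()"
```

```text
{'clock': 16.617, 'position': [533.382, 75.376, 125.743], 'force': [-0.287, 0.241, 2.115], 'wrist_torque': [0.116, 0.206, 0.098], 'finger_gap': 13.958, 'finger_force': 61.115} yaw 2.140 q6 -1.43 tilt [-0.     0.001]
```

Call:
{"method": "step_arm", "body": {"delta_pos": [[0,0,0],[0,0,0]], "twist": [[0,0,-0.33],[0,0,-0.33]]}}

```text
clock: 16.78
position: [533.4, 75.4, 125.7]
orientation: [-0.243, 0.97, -0.0, 0.001]
force: [-0.8, -0.3, 2.9]
finger_gap: 14.1
finger_force: 61.1
```

```bash
python3 -c "
from h import *
st()"
```

```text
{'clock': 16.783, 'position': [533.386, 75.406, 125.746], 'force': [-0.772, -0.307, 2.932], 'wrist_torque': [0.143, 0.217, 0.147], 'finger_gap': 14.051, 'finger_force': 61.126} yaw 2.061 q6 -1.51 tilt [-0.     0.001]
```

Call:
{"method": "step_arm", "body": {"delta_pos": [[0,0,0],[0,0,0]], "twist": [[0,0,-0.33],[0,0,-0.33]]}}

```text
clock: 16.95
position: [533.4, 75.5, 125.7]
orientation: [-0.204, 0.979, -0.0, 0.001]
force: [-0.7, 0.9, 2.3]
finger_gap: 13.7
finger_force: 61.1
```

```bash
python3 -c "
from h import *
st()"
```

```text
{'clock': 16.95, 'position': [533.353, 75.451, 125.717], 'force': [-0.678, 0.892, 2.303], 'wrist_torque': [0.198, 0.323, 0.211], 'finger_gap': 13.712, 'finger_force': 61.121} yaw 1.982 q6 -1.59 tilt [-0.     0.001]
```

Call:
{"method": "step_arm", "body": {"delta_pos": [[0,0,0],[0,0,0],[0,0,0],[0,0,0]], "twist": [[0,0,-0.42],[0,0,-0.42],[0,0,-0.42],[0,0,0]]}}

```text
clock: 17.28
position: [533.4, 75.5, 125.7]
orientation: [-0.13, 0.992, 0.0, 0.001]
force: [-1.4, 0.6, 3.3]
finger_gap: 14.2
finger_force: 61.2
```

```bash
python3 -c "
from h import *
st()"
```

```text
{'clock': 17.283, 'position': [533.36, 75.481, 125.722], 'force': [-1.387, 0.622, 3.284], 'wrist_torque': [0.262, 0.282, 0.268], 'finger_gap': 14.205, 'finger_force': 61.156} yaw 1.831 q6 -1.74 tilt [0.    0.001]
```

All four are snug by both torque and angle. The second pass can start here on q: tighten it, then its opposite s, then p and r.

Call:
{"method": "step_arm", "body": {"delta_pos": [[0,0,0],[0,0,0],[0,0,0],[0,0,0],[0,0,0],[0,0,0]], "twist": [[0,0,-0.4],[0,0,-0.4],[0,0,-0.4],[0,0,-0.4],[0,0,-0.4],[0,0,-0.4]]}}

```text
clock: 17.78
position: [533.4, 75.6, 125.7]
orientation: [0.013, 1.0, 0.0, 0.001]
force: [-0.6, 1.1, 2.7]
finger_gap: 13.8
finger_force: 61.2
```

```bash
python3 -c "
from h import *
st()"
```

```text
{'clock': 17.783, 'position': [533.368, 75.583, 125.701], 'force': [-0.641, 1.089, 2.742], 'wrist_torque': [0.397, 0.284, 0.388], 'finger_gap': 13.823, 'finger_force': 61.236} yaw 1.545 q6 -2.03 tilt [0.    0.001]
```

Call:
{"method": "step_arm", "body": {"delta_pos": [[0,0,0],[0,0,0],[0,0,0]], "twist": [[0,0,-0.4],[0,0,-0.4],[0,0,-0.4]]}}

```text
clock: 18.03
position: [533.4, 75.6, 125.7]
orientation: [0.085, 0.996, 0.0, 0.001]
force: [-0.9, 0.0, 2.8]
finger_gap: 14.1
finger_force: 61.2
```

```bash
python3 -c "
from h import *
st()"
```

```text
{'clock': 18.033, 'position': [533.386, 75.602, 125.705], 'force': [-0.92, 0.004, 2.771], 'wrist_torque': [0.473, 0.269, 0.412], 'finger_gap': 14.149, 'finger_force': 61.242} yaw 1.401 q6 -2.17 tilt [0.    0.001]
```

Call:
{"method": "step_arm", "body": {"delta_pos": [[0,0,0],[0,0,0],[0,0,0],[0,0,0],[0,0,0],[0,0,0.4],[0,0,0.3],[0,0,0.2],[-0.343,0.1307,0],[-0.343,0.1307,0],[-0.343,0.1307,0],[-0.343,0.1307,0],[-0.343,0.1307,0],[0,0,-0.25],[0,0,-0.2],[0,0,-0.15],[0,0,-0.1],[0,0,-0.05],[0,0,0]], "twist": [[0,0,0.833],[0,0,0.833],[0,0,0.833],[0,0,0.833],[0,0,0],[0,0,0],[0,0,0.95],[0,0,0.95],[0,0,0.95],[0,0,0.95],[0,0,0.95],[0,0,0.95],[0,0,0.95],[0,0,0.95],[0,0,0.95],[0,0,0.95],[0,0,0],[0,0,0],[0,0,0]]}}

```text
clock: 19.62
position: [464.1, 101.3, 130.6]
orientation: [-0.631, 0.776, 0.0, -0.001]
force: [-0.4, -0.1, -1.8]
finger_gap: 13.7
finger_force: 60.6
```

Call:
{"method": "step_arm", "body": {"delta_pos": [[0,0,-0.05],[0,0,0]], "twist": [[0,0,0],[0,0,0]]}}

```text
clock: 19.78
position: [464.5, 101.4, 129.1]
orientation: [-0.632, 0.775, 0.0, 0.0]
force: [-1.2, -0.5, -1.9]
finger_gap: 14.0
finger_force: 60.6
```

```bash
python3 -c "
from h import *
st()"
```

```text
{'clock': 19.783, 'position': [464.493, 101.444, 129.137], 'force': [-1.181, -0.541, -1.878], 'wrist_torque': [0.025, 0.043, 0.029], 'finger_gap': 13.992, 'finger_force': 60.601} yaw 2.938 q6 -0.75 tilt [0. 0.]
```

Call:
{"method": "step_arm", "body": {"delta_pos": [[0,0,-0.05],[0,0,-0.05],[0,0,0]], "twist": [[0,0,0],[0,0,0],[0,0,0]]}}

```text
clock: 20.03
position: [464.9, 101.5, 125.7]
orientation: [-0.632, 0.775, -0.0, 0.001]
force: [0.6, -1.3, 1.8]
finger_gap: 13.8
finger_force: 61.0
```

Call:
{"method": "step_arm", "body": {"delta_pos": [[0,0,0],[0,0,0],[0,0,0],[0,0,0],[0,0,0],[0,0,0],[0,0,0],[0,0,0],[0,0,0],[0,0,0]], "twist": [[0,0,-0.5],[0,0,-0.5],[0,0,-0.5],[0,0,-0.5],[0,0,-0.5],[0,0,-0.5],[0,0,-0.5],[0,0,-0.5],[0,0,-0.5],[0,0,-0.5]]}}

```text
clock: 20.87
position: [464.5, 101.6, 125.7]
orientation: [-0.374, 0.927, -0.0, 0.0]
force: [-2.3, -0.1, 3.8]
finger_gap: 14.5
finger_force: 61.3
```

```bash
python3 -c "
from h import *
st()"
```

```text
{'clock': 20.867, 'position': [464.509, 101.581, 125.7], 'force': [-2.292, -0.054, 3.797], 'wrist_torque': [0.266, 0.758, 0.38], 'finger_gap': 14.466, 'finger_force': 61.269} yaw 2.338 q6 -1.35 tilt [-0.  0.]
```

Call:
{"method": "step_arm", "body": {"delta_pos": [[0,0,0],[0,0,0],[0,0,0]], "twist": [[0,0,-0.45],[0,0,-0.45],[0,0,-0.45]]}}

```text
clock: 21.12
position: [464.5, 101.6, 125.7]
orientation: [-0.298, 0.955, 0.0, 0.0]
force: [-1.5, 0.3, 3.1]
finger_gap: 13.7
finger_force: 61.3
```

```bash
python3 -c "
from h import *
st()"
```

```text
{'clock': 21.117, 'position': [464.507, 101.644, 125.695], 'force': [-1.529, 0.313, 3.101], 'wrist_torque': [0.291, 0.79, 0.447], 'finger_gap': 13.682, 'finger_force': 61.275} yaw 2.176 q6 -1.51 tilt [0. 0.]
```

Call:
{"method": "step_arm", "body": {"delta_pos": [[0,0,0],[0,0,0],[0,0,0],[0,0,0],[0,0,0],[0,0,0.25],[0,0,0.25],[0.294,0.134,0],[0.294,0.134,0],[0.294,0.134,0],[0.294,0.134,0],[0,0,0],[0,0,-0.15],[0,0,-0.15],[0,0,-0.05],[0,0,0]], "twist": [[0,0,0.833],[0,0,0.833],[0,0,0.833],[0,0,0.833],[0,0,0],[0,0,0],[0,0,0],[0,0,0.556],[0,0,0.556],[0,0,0.556],[0,0,0.556],[0,0,0],[0,0,0],[0,0,0],[0,0,0],[0,0,0]]}}

```text
clock: 22.45
position: [510.8, 122.4, 130.5]
orientation: [-0.594, 0.804, 0.0, -0.001]
force: [1.1, -0.2, -0.7]
finger_gap: 13.9
finger_force: 60.5
```

Call:
{"method": "step_arm", "body": {"delta_pos": [[0,0,-0.05],[0,0,0]], "twist": [[0,0,0],[0,0,0]]}}

```text
clock: 22.62
position: [511.1, 122.8, 129.0]
orientation: [-0.595, 0.804, 0.0, -0.0]
force: [0.4, 0.3, -1.8]
finger_gap: 13.5
finger_force: 60.6
```

```bash
python3 -c "
from h import *
st()"
```

```text
{'clock': 22.617, 'position': [511.06, 122.754, 128.997], 'force': [0.362, 0.262, -1.801], 'wrist_torque': [-0.012, -0.006, -0.06], 'finger_gap': 13.52, 'finger_force': 60.596} yaw 2.844 q6 -0.83 tilt [ 0. -0.]
```

Call:
{"method": "step_arm", "body": {"delta_pos": [[0,0,-0.05],[0,0,-0.05],[0,0,0]], "twist": [[0,0,0],[0,0,0],[0,0,0]]}}

```text
clock: 22.87
position: [511.7, 122.9, 125.7]
orientation: [-0.595, 0.804, -0.0, 0.0]
force: [0.2, 0.2, 1.7]
finger_gap: 14.1
finger_force: 61.1
```

Call:
{"method": "step_arm", "body": {"delta_pos": [[0,0,0],[0,0,0],[0,0,0],[0,0,0],[0,0,0],[0,0,0],[0,0,0],[0,0,0],[0,0,0],[0,0,0]], "twist": [[0,0,-0.5],[0,0,-0.5],[0,0,-0.5],[0,0,-0.5],[0,0,-0.5],[0,0,-0.5],[0,0,-0.5],[0,0,-0.5],[0,0,-0.5],[0,0,-0.5]]}}

```text
clock: 23.7
position: [511.9, 123.1, 125.7]
orientation: [-0.33, 0.944, -0.0, 0.001]
force: [-0.7, 0.7, 1.8]
finger_gap: 14.1
finger_force: 61.1
```

```bash
python3 -c "
from h import *
st()"
```

```text
{'clock': 23.7, 'position': [511.883, 123.078, 125.721], 'force': [-0.737, 0.718, 1.803], 'wrist_torque': [0.068, 0.053, 0.371], 'finger_gap': 14.091, 'finger_force': 61.068} yaw 2.243 q6 -1.43 tilt [-0.     0.001]
```

Call:
{"method": "step_arm", "body": {"delta_pos": [[0,0,0],[0,0,0],[0,0,0]], "twist": [[0,0,-0.45],[0,0,-0.45],[0,0,-0.45]]}}

```text
clock: 23.95
position: [511.8, 123.2, 125.7]
orientation: [-0.252, 0.968, 0.0, 0.001]
force: [0.2, 0.4, 1.5]
finger_gap: 13.7
finger_force: 61.1
```

```bash
python3 -c "
from h import *
st()"
```

```text
{'clock': 23.95, 'position': [511.826, 123.171, 125.735], 'force': [0.243, 0.427, 1.517], 'wrist_torque': [0.202, 0.143, 0.399], 'finger_gap': 13.65, 'finger_force': 61.108} yaw 2.081 q6 -1.59 tilt [0.    0.001]
```

Call:
{"method": "step_arm", "body": {"delta_pos": [[0,0,0],[0,0,0],[0,0,0],[0,0,0],[0,0,0],[0,0,0.25],[0,0,0.25],[-0.161,-0.431,0],[-0.161,-0.431,0],[-0.161,-0.431,0],[-0.161,-0.431,0],[0,0,0],[0,0,-0.15],[0,0,-0.15],[0,0,-0.05],[0,0,0]], "twist": [[0,0,0.833],[0,0,0.833],[0,0,0.833],[0,0,0.833],[0,0,0],[0,0,0],[0,0,0],[0,0,0.66],[0,0,0.66],[0,0,0.66],[0,0,0.66],[0,0,0],[0,0,0],[0,0,0],[0,0,0],[0,0,0]]}}

```text
clock: 25.28
position: [485.3, 54.3, 130.2]
orientation: [-0.576, 0.817, 0.0, -0.001]
force: [0.2, 0.2, -1.2]
finger_gap: 13.9
finger_force: 60.6
```

Call:
{"method": "step_arm", "body": {"delta_pos": [[0,0,-0.05],[0,0,0]], "twist": [[0,0,0],[0,0,0]]}}

```text
clock: 25.45
position: [485.7, 54.2, 128.8]
orientation: [-0.576, 0.817, 0.0, -0.0]
force: [-0.1, 0.4, -1.1]
finger_gap: 13.6
finger_force: 60.6
```

```bash
python3 -c "
from h import *
st()"
```

```text
{'clock': 25.45, 'position': [485.688, 54.243, 128.828], 'force': [-0.129, 0.421, -1.103], 'wrist_torque': [-0.011, 0.011, 0.033], 'finger_gap': 13.552, 'finger_force': 60.581} yaw 2.800 q6 -0.77 tilt [ 0. -0.]
```

Call:
{"method": "step_arm", "body": {"delta_pos": [[0,0,-0.05],[0,0,-0.05],[0,0,0]], "twist": [[0,0,0],[0,0,0],[0,0,0]]}}

```text
clock: 25.7
position: [486.2, 54.0, 125.7]
orientation: [-0.577, 0.817, -0.0, 0.001]
force: [0.7, 0.5, 1.5]
finger_gap: 14.2
finger_force: 61.1
```

Call:
{"method": "step_arm", "body": {"delta_pos": [[0,0,0],[0,0,0],[0,0,0],[0,0,0],[0,0,0],[0,0,0],[0,0,0],[0,0,0],[0,0,0],[0,0,0]], "twist": [[0,0,-0.5],[0,0,-0.5],[0,0,-0.5],[0,0,-0.5],[0,0,-0.5],[0,0,-0.5],[0,0,-0.5],[0,0,-0.5],[0,0,-0.5],[0,0,-0.5]]}}

```text
clock: 26.53
position: [485.9, 53.9, 125.7]
orientation: [-0.308, 0.951, -0.0, 0.0]
force: [-1.9, 0.4, 2.5]
finger_gap: 13.9
finger_force: 61.2
```

```bash
python3 -c "
from h import *
st()"
```

```text
{'clock': 26.533, 'position': [485.859, 53.929, 125.725], 'force': [-1.943, 0.422, 2.525], 'wrist_torque': [0.102, 0.625, 0.314], 'finger_gap': 13.867, 'finger_force': 61.21} yaw 2.197 q6 -1.38 tilt [-0.  0.]
```

Call:
{"method": "step_arm", "body": {"delta_pos": [[0,0,0],[0,0,0],[0,0,0]], "twist": [[0,0,-0.45],[0,0,-0.45],[0,0,-0.45]]}}

```text
clock: 26.78
position: [485.8, 54.0, 125.7]
orientation: [-0.23, 0.973, -0.0, 0.0]
force: [-0.4, -0.1, 3.1]
finger_gap: 14.2
finger_force: 61.2
```

```bash
python3 -c "
from h import *
st()"
```

```text
{'clock': 26.783, 'position': [485.82, 54.003, 125.727], 'force': [-0.419, -0.065, 3.149], 'wrist_torque': [0.188, 0.635, 0.383], 'finger_gap': 14.189, 'finger_force': 61.241} yaw 2.036 q6 -1.54 tilt [-0.  0.]
```

Call:
{"method": "step_arm", "body": {"delta_pos": [[0,0,0],[0,0,0]], "twist": [[0,0,-0.3],[0,0,-0.3]]}}

```text
clock: 26.95
position: [485.8, 54.0, 125.7]
orientation: [-0.196, 0.981, -0.0, 0.0]
force: [-2.6, 1.0, 3.6]
finger_gap: 14.3
finger_force: 61.2
```

```bash
python3 -c "
from h import *
st()"
```

```text
{'clock': 26.95, 'position': [485.788, 54.012, 125.69], 'force': [-2.615, 1.004, 3.587], 'wrist_torque': [0.227, 0.618, 0.367], 'finger_gap': 14.328, 'finger_force': 61.242} yaw 1.965 q6 -1.61 tilt [-0.  0.]
```

Call:
{"method": "step_arm", "body": {"delta_pos": [[0,0,0],[0,0,0],[0,0,0],[0,0,0],[0,0,0],[0,0,0.3],[0,0,0.325],[-0.065,-0.546,0],[-0.065,-0.546,0],[-0.065,-0.546,0],[-0.065,-0.546,0],[-0.065,-0.546,0],[-0.065,-0.546,0],[0,0,0],[0,0,-0.4],[0,0,-0.2],[0,0,0]], "twist": [[0,0,0.833],[0,0,0.833],[0,0,0.833],[0,0,0.833],[0,0,0],[0,0,0],[0,0,0],[0,0,0],[0,0,0],[0,0,0],[0,0,0],[0,0,0],[0,0,0],[0,0,0],[0,0,0],[0,0,0],[0,0,0]]}}

```text
clock: 28.37
position: [468.4, -76.9, 124.0]
orientation: [-0.386, 0.923, 0.001, -0.002]
force: [-0.8, -0.4, -1.4]
finger_gap: 14.0
finger_force: 60.6
```

Run:
```python
from h import *
st(); c=cam('scene'); t=cam('top')
a=cv2.resize(c['image'][150:260,140:300],(640,440),interpolation=cv2.INTER_CUBIC); save('stand.png',a)
# re-check stand/cell heads unaffected; stem column vs stand in scene depth
w=pts(c); k=(w[...,2]>45)&(w[...,2]<75)&(np.hypot(w[...,0]-470,w[...,1]+77)<30); print('socket pts',k.sum(),w[k].mean(0),w[k].min(0),w[k].max(0))
```

```text
{'clock': 28.367, 'position': [468.435, -76.944, 124.002], 'force': [-0.773, -0.422, -1.406], 'wrist_torque': [0.043, 0.047, 0.046], 'finger_gap': 14.019, 'finger_force': 60.595} yaw 2.363 q6 -0.95 tilt [ 0.001 -0.002]
socket pts 150 [476.72955374 -75.00658046  63.60770769] [456.52355933 -92.95780708  46.40449826] [487.31133097 -60.44148399  74.44999557]
```

View pics/stand.png

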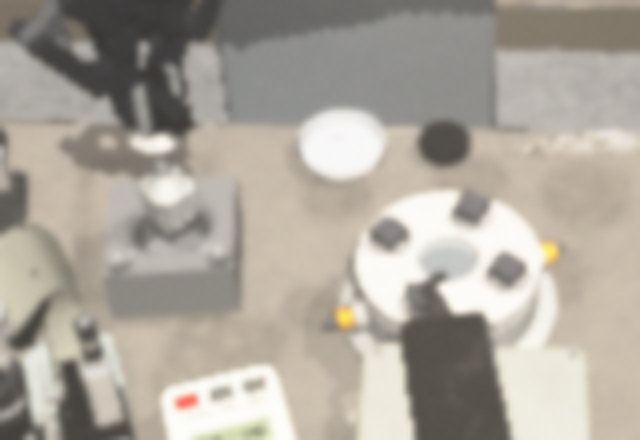

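The scene view shows the socket at (168,190), centred above the bore at (172,225), and everything else where it was. Lowering into the bore.

Call:
{"method": "step_arm", "body": {"delta_pos": [[0,0,-0.3],[0,0,-0.3],[0,0,-0.2],[0,0,-0.1],[0,0,0]], "twist": [[0,0,0],[0,0,0],[0,0,0],[0,0,0],[0,0,0]]}}

```text
clock: 28.88
position: [469.8, -77.0, 89.7]
orientation: [-0.387, 0.922, 0.0, -0.001]
force: [1.3, 0.0, 0.1]
finger_gap: 13.8
finger_force: 60.6
```

Call:
{"method": "step_arm", "body": {"delta_pos": [[0,0,-0.05],[0,0,0],[0,0,0]], "twist": [[0,0,0],[0,0,0],[0,0,0]]}}

```text
clock: 29.13
position: [470.5, -77.1, 88.7]
orientation: [-0.387, 0.922, -0.0, 0.0]
force: [-0.3, 0.3, -0.4]
finger_gap: 14.2
finger_force: 60.6
```

Call:
{"method": "step_arm", "body": {"delta_pos": [[0,0,-0.03],[0,0,0],[0,0,0]], "twist": [[0,0,0],[0,0,0],[0,0,0]]}}

```text
clock: 29.38
position: [470.3, -77.1, 87.2]
orientation: [-0.387, 0.922, -0.0, 0.0]
force: [0.1, -0.1, -0.6]
finger_gap: 13.9
finger_force: 60.7
```

Call:
{"method": "step_arm", "body": {"delta_pos": [[0,0,-0.015],[0,0,0]], "twist": [[0,0,0],[0,0,0]]}}

```text
clock: 29.55
position: [470.5, -77.2, 87.0]
orientation: [-0.387, 0.922, -0.0, 0.0]
force: [-0.9, 0.2, 4.0]
finger_gap: 13.9
finger_force: 61.3
```

Call:
{"method": "step_arm", "body": {"delta_pos": [[0,0,0],[0,0,0],[0,0,0],[0,0,0],[0,0,0]], "twist": [[0,0,0],[0,0,0],[0,0,0],[0,0,0],[0,0,0]], "grip": -0.2}}

```text
clock: 29.97
position: [470.0, -77.1, 86.3]
orientation: [-0.387, 0.922, 0.0, -0.0]
force: [-0.5, 0.8, -0.7]
finger_gap: 34.1
finger_force: 0.0
```

Call:
{"method": "step_arm", "body": {"delta_pos": [[0,0,0.2],[0,0,0.4],[0,0,0.6],[0,0,0.7],[0,0,0.7],[-0.5,-0.7,0.2],[-0.5,-0.7,0.2],[-0.5,-0.7,0],[0,0,0],[0,0,0]], "twist": [[0,0,0],[0,0,0],[0,0,0],[0,0,0],[0,0,0],[0,0,0],[0,0,0],[0,0,0],[0,0,0],[0,0,0]]}}

```text
clock: 30.8
position: [409.4, -162.2, 207.3]
orientation: [-0.386, 0.923, -0.0, 0.001]
force: [0.7, 0.3, -0.1]
finger_gap: 34.4
finger_force: 0.0
```

Run:
```python
from h import *
st(); t=cam('top'); c=cam('scene')
for n,g in(('top',t),('scene',c)):
    w=pts(g); k=(w[...,2]>103)&(w[...,2]<118)&(np.hypot(w[...,0]-470,w[...,1]+77)<45); 
    if k.sum(): print(n,'handle',k.sum(),cv2.minAreaRect(w[k][:,:2].astype(np.float32)),np.percentile(w[k][:,2],[5,50,95]))
T0=dict(np.load('pics/top0.npz'))
a=np.vstack([np.hstack([cv2.resize(t['image'][160:225,210:300],(360,260),interpolation=cv2.INTER_CUBIC),cv2.resize(t['image'][160:225,285:375],(360,260),interpolation=cv2.INTER_CUBIC)]),cv2.resize(c['image'][165:265,140:320],(720,320))[:, :]])
save('end.png',a)
```

```text
{'clock': 30.8, 'position': [409.446, -162.152, 207.334], 'force': [0.665, 0.266, -0.075], 'wrist_torque': [0.046, 0.012, -0.017], 'finger_gap': 34.366, 'finger_force': 0.0} yaw 2.363 q6 -0.76 tilt [-0.     0.001]
scene handle 176 ((473.4350891113281, -76.93013763427734), (64.7515869140625, 14.702130317687988), 45.53034591674805) [104.74071269 112.40682906 114.7488242 ]
```

View pics/end.png

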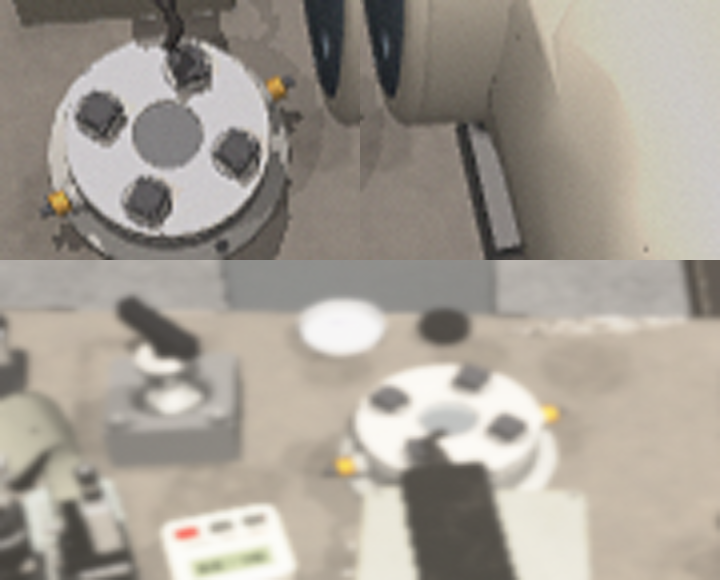

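The wrench stands upright in the bore with its handle at about (158,330), let go, and the bystanders haven't moved. Handing in.

```bash
python3 -c "
from h import *
print(r.hand_in())"
```

```text
the job is handed in; nothing more can be done
None
```

I tightened all four cover screws crosswise in two passes (snug, then tight at a measured 0.37–0.45 N m), put the wrench back upright in its stand and let go, and handed the job in at about 31 s; no verdict was returned.

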